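# Unhook the dividers and set up the record stand

## Task

Use the forked tool to straddle the guide pin of each bay that holds a bamboo divider and push its spring bar in until it snaps over and unhooks the divider, keeping your fingers off the spring bars; then seat every divider fully home and upright in the black record stand, each in a socket of its own and turned so that its notch takes the socket's key. Once all are seated, turn the lock knob clockwise until it clicks past its detent and stays there. Leave the forked tool lying flat on the middle of the bamboo coaster, and leave the steel cup and the yellow 45 adapter where they are.

Things in the scene. Friction and masses are not known exactly. Their poses are not given: they have to be found in the camera images.
- rail: Fixed aluminium carrier rail, 256 mm wide along its y, 62 mm high; origin under its centre, z up, front along its -x (towards the robot). Four bays at y = -93, -31, 31, 93 mm, x = 0: pockets 35 x 29 mm, walls to z = 62. In front of each a fixed level steel guide pin (8 mm thick, z = 26) sticks out to x = -66, with a sprung bar sliding on it. Some bays are empty.
- bar0: Spring bar of bay 0 (y = -93 mm). Origin: front centre of its steel collar, a 28 mm disc, 26 mm up; axes as the rail's. The pin sticks out 16 mm through it, so only tines astride it can push. Its spring resists a push along the rail's +x (about 6 N), goes over centre at 8 mm and snaps it to its stop at 16 mm, where it stays: the hook is then out of the divider. Short of 8 mm it springs back.
- bar1: Spring bar of bay 1 (y = -31 mm on the rail), like bar0.
- bar2: Spring bar of bay 2 (y = 31 mm on the rail), like bar0.
- bar3: Spring bar of bay 3 (y = 93 mm on the rail), like bar0.
- divider0: Bamboo divider, starts hooked in bay 0, axes as the rail's; may be absent. Foot 32 (x) x 26 (y) x 26 mm, origin under its centre; on it an upright fin 14 (x) x 26 (y) mm, 50 high (top z = 76). Foot has a full-height notch 10 wide, 7 deep in its -x face, a hook groove in its +x face. 70 g. Stands in the bay, origin 36 mm above the table; hooked, it lifts only 3 mm.
- divider1: Bamboo divider like divider0, starts hooked in bay 1 of the rail; may be absent.
- divider2: Bamboo divider like divider0, starts hooked in bay 2 of the rail; may be absent.
- divider3: Bamboo divider like divider0, starts hooked in bay 3 of the rail; may be absent.
- stand: Fixed black plastic record stand: plate 80 x 290 mm with a socket block 230 mm long (y), 24 mm high; origin under the centre of the block, z up. Sockets at y = -75, 0, 75 mm; lock knob at y = -145 mm.
- socket0_floor (a point): Centre of socket 0's floor (stand y = -75), 6 mm above the table; point x is the stand's +y, z up. Socket 36 (point x) x 30 (point y) mm, 18 deep. A full-depth key, 6 mm wide, 6.5 mm proud, stands at the middle of its -x wall (point axes). A divider enters only with its axes along the point's, notch over key, with about 2 mm play; home, its origin is at the point. Any divider fits any socket.
- socket1_floor (a point): Floor centre of socket 1 (stand y = 0 mm), like socket0_floor.
- socket2_floor (a point): Floor centre of socket 2 (stand y = 75 mm), like socket0_floor.
- lock (a joint): Lock knob, rad: 0 unlocked, grows clockwise seen from above; a spring detent resists (up to about 0.15 N m) until 0.6, where it clicks over and springs on to its stop at 1.2; short of 0.6 it springs back.
- lock_grip (a point): On the lock knob's vertical axis, 43 mm above the table, the height to grip; the knob is a steel bar 42 (point x) x 14 (point y) mm, from z = 20 to 50 mm over the table, on a 44 mm disc. The point turns with the knob; at 0 its axes are the stand's.
- coaster: Fixed bamboo coaster 100 x 100 x 8 mm; origin at the centre of its underside.
- fork: Steel forked tool, 160 mm long along its x, 150 g, centre of mass at x = -18 mm; origin on its axis at mid-length. Handle 25 wide (y), 22 high (z), from x = -80 to 40 mm; two tines from x = 40 to 80, each 4.5 mm thick, 10 high, 16 mm apart (gap, along y). Starts lying on the coaster, origin 19 mm above the table.
- cup: Stainless steel drinking cup, 74 mm across, 85 mm high, open; bystander; origin at the centre of its underside.
- adapter: Yellow 45 adapter, 38 mm across, 12 mm high; bystander; origin at the centre of its underside.
Mind the look-alikes: they are no part of the job. Of the things like the fork, leave any that is blue, brown or orange; of the rest the smaller one is meant.

How it is judged:
By the outcome, as a careful person would: the job done as asked, in the order asked, and still so for the second after the job is handed in, with the robot touching nothing.
Of divider0, divider1, divider2, divider3 only 2 to 3 are there at a start; the rules pass over those that are not, and their reading is None.
At some moment in a run one of fork may be knocked a few centimetres aside while the robot is not near it.
It also fails if it takes over 210 s, if anything falls off the work surface, if the arm or the gripper's body presses on something with over 40 N, if the wrist force passes 120 N, or if a joint passes its speed limit or range.

## Robot

A 6-joint arm with a two-finger parallel gripper is mounted at the origin on the work surface. World frame = base frame: x ahead of the robot, y to its left, z up, the work surface at z = 0. Lengths are in mm, angles in rad, forces in N, time in s.
With the tool pointing down it reaches from about 250 to 725 mm from the base axis. Payload 4 kg.
Tool frame: the origin (TCP) lies between the finger pads; the fingertips stand 22 mm ahead of it and the grasp point (between the pads) lies 3 mm ahead of it; z points along the fingers, y is the direction in which the jaws open and shut (so a half turn about z gives the same grasp; the last joint's range is limited). The gripper opens to 85 mm and grips with 20 to 120 N. Pads are 22 mm wide; open, the fingers measure 114 mm over their backs; the gripper's body (76 mm by 85 mm) begins 54 mm behind the grasp point. The pads swing forward as they close: fully open they stand 13 mm farther back than shut.
Start: joints at [1.179, 0.241, 0.005, 1.335, 0, 1.571], TCP at [190.924, 462.112, 253.306] pointing down, gripper open.
Joint ranges: [-2.72, 2.72], [-1.05, 1.87], [-1.09, 1.28], [-1.99, 2.15], [-1.42, 1.44], [-3.14, 3.14]. Speed limits (rad/s): [2.79, 2.79, 3.14, 3.14, 3.14, 3.14].

## Interface

Orientations are given as a unit quaternion [x, y, z, w].
In Python, from bench import env gives the robot as it stands. The module is installed in compiled form; this text tells all that it offers.
- The arm moves only by the tool apply_moves, never from a script. Its argument "commands" is a list of rows, each an object with "linear": the shift along the tool's x, y, z in mm, a list of three; "angular": the turn, a rotation vector about the tool's x, y, z in rad, a list of three; "fingers": the opening, from 0 (shut) to 1 (fully open). A call has 1 to 12 rows; each row shifts and turns the pose as measured when the row begins, along the tool's axes as they then stand; what a row does not reach is not made up. A row lasts 1/12 s, in which the tool goes at most 41.7 mm and 7.16 degrees, less where a joint would pass 70% of its speed; a pose out of reach is approached as far as the arm can. A call is refused whole if a number of a shift passes 41.7 or a number of a turn 0.125, either way. A call with a gripper value outside its range is refused whole. The fingers move at their own pace and stop on an object; "grip_force" is the grip in N (left out, the last holds). Time passes only in rows, so rows that do not move let the fingers close. It gives the time, the measured TCP pose, the force and the opening at its end, in the units of the state.
- env.sense(): the state, without advancing time (a new reading comes with each control period).
- env.snapshot(name): name is "scene" or "top" or "wrist"; returns a dict with "image" (480x640x3 uint8, red, green, blue), "mtx" (3x3 intrinsics, pixels), "k1" (the pictures are not rectified: a ray, as slopes to the right and down, at radius r is drawn at 1 + k1 r^2 times it, then the intrinsics apply), "xyz" and "rotation" of the camera in the world. Camera axes: x right, y up, looking along -z (the intrinsics and any distortion apply to the point x, -y, -z); pixel columns grow to the right and rows downward; lengths in mm; the calibration is good to about 2 mm. A picture is of the moment at which its call begins. There is no depth.
- env.sign_off(): hands the job in, once; it reports no verdict.
The state is a dict: "time": time; "joints": joint angles; "qd": joint speeds; "effort": joint torques, N m; "tcp_pos": TCP position; "tool_rot": TCP orientation; "wrist_force": force on the tool from outside, world axes, zero at the start; "ft_torque": the same for the moment, N m; "grip_width": opening from 0.0 (shut) to 1.0 (fully open).
Only numpy, scipy, OpenCV 4.12 (cv2) and the standard library are available. Lean on these libraries where they do the work, as an engineer would, in place of code of your own. Each camera call takes 0.05 s, during which the arm holds its last target. There are 200 camera calls.

## Working session

There is one attempt and no reset: what is moved stays moved. The work goes in short steps, Python scripts to look and compute and a tool call to move; the robot and the scene stay as the last step left them, time stands still between calls to the robot, and variables do not carry over. Pictures are saved under pics/ and viewed, about 12 in all and at most 16, crops included, and the job is handed in when it is done.

Besides the shell and the picture viewer there is one more tool, called after "Request:" by a JSON object that holds its "fn" and its "kwargs", one argument or row to a line. apply_moves: Moves the arm, as the interface text tells. Its arguments: {"type":"object","properties":{"commands":{"type":"array"},"grip_force":{"type":"number"}},"required":["commands"]}

```bash
mkdir -p pics; cat > h.py <<'E'
import numpy as np, cv2
from bench import env
from scipy.spatial.transform import Rotation as R
def snap(n,f):
    s=env.snapshot(n); cv2.imwrite('pics/'+f+'.png',s['image'][:,:,::-1]); np.save('pics/'+f+'.npy',s,allow_pickle=True); return s
def load(f): return np.load('pics/'+f+'.npy',allow_pickle=True).item()
def rot(s):
    r=np.array(s['rotation'],float); return r if r.shape==(3,3) else R.from_quat(r).as_matrix()
def p2w(s,u,v,z):
    m=np.array(s['mtx']);k=s['k1']
    d=np.array([(u-m[0,2])/m[0,0],(v-m[1,2])/m[1,1]]);q=d.copy()
    for _ in range(20): q=d/(1+k*(q@q))
    w=rot(s)@np.array([q[0],-q[1],-1]);c=np.array(s['xyz'])
    return np.round(c+w*(z-c[2])/w[2],1)
def w2p(s,p):
    m=np.array(s['mtx']);k=s['k1'];c=rot(s).T@(np.array(p,float)-np.array(s['xyz']))
    q=np.array([c[0],-c[1]])/-c[2];q=q*(1+k*(q@q));return np.round([m[0,0]*q[0]+m[0,2],m[1,1]*q[1]+m[1,2]],1)
def crop(f,x0,y0,x1,y1,k,o):
    im=cv2.imread('pics/'+f+'.png')[y0:y1,x0:x1];cv2.imwrite('pics/'+o+'.png',cv2.resize(im,None,fx=k,fy=k,interpolation=cv2.INTER_CUBIC))
E
python3 - <<'E'
from h import *
for n in("top","scene"):
    s=snap(n,n+'0');print(n,s['mtx'],s['k1'],s['xyz'],s['rotation'])
print(env.sense())
E
```

```text
top [[551.35592412   0.         312.70514168]
 [  0.         551.35592412 242.14843312]
 [  0.           0.           1.        ]] -0.0793993636167629 [ 461.47089424    5.89912595 1351.52666053] [ 0.02022743 -0.00983746 -0.7012773   0.71253367]
scene [[486.12186603   0.         321.76720287]
 [  0.         486.12186603 242.94827164]
 [  0.           0.           1.        ]] -0.08764091664188438 [1111.28587496  517.80881899  732.73749226] [0.18014809 0.37013657 0.82042486 0.39679799]
{'time': 0.1, 'joints': array([1.17901839e+00, 2.41328994e-01, 3.86262952e-03, 1.33519760e+00,
       1.77954127e-05, 1.57079083e+00]), 'qd': array([-0.00018601, -0.00123458,  0.00239466, -0.0017392 ,  0.00182407,
        0.00175714]), 'effort': array([ 2.09703662e-04, -3.73139048e+01,  2.53010130e+01,  1.08190576e-02,
        4.85856390e-05,  1.82030954e-05]), 'tcp_pos': array([190.71225385, 461.63548045, 252.50766023]), 'tool_rot': array([ 1.94635807e-01,  9.80875135e-01, -9.14229374e-04, -1.90487643e-04]), 'wrist_force': array([-0.64140157, -0.47189167,  0.12435982]), 'ft_torque': array([-0.02485013, -0.03719471, -0.04092502]), 'grip_width': 1.0005014126437877}
```

View pics/top0.png

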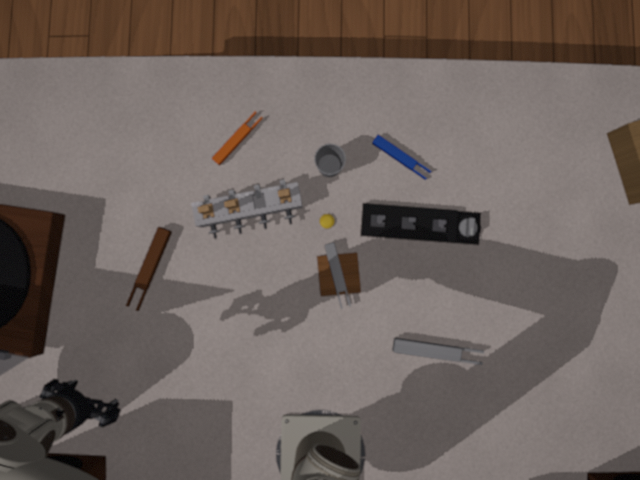

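View pics/scene0.png

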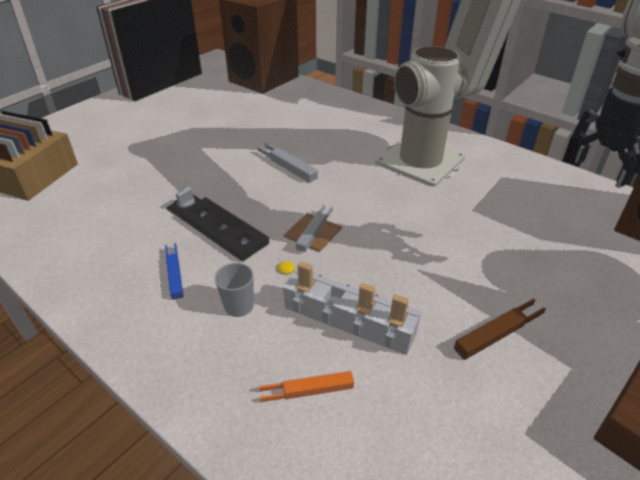

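The top view shows the robot at the bottom, rail at about (248,205) with dividers at (285,195), (232,205) and (207,208). The third slot from the left, (260,200), is empty. Fork candidates:
- blue (402,157)
- brown (149,267)
- orange (237,138)
- steel on coaster (338,270)
- steel (437,350)

The coaster one fits: it's steel, starts on the coaster and looks the smaller. I'll confirm in a crop.

```bash
python3 - <<'E'
from h import *
crop('top0',185,165,495,365,2.58,'c1')
s=load('top0')
print('scale px/mm near table',w2p(s,[400,0,0])-w2p(s,[400,100,0]))
for a in [((334,240),(345,305)),((394,345),(481,360))]:
    p,q=[p2w(s,*x,25) for x in a];print(p,q,np.linalg.norm(p-q))
E
```

```text
scale px/mm near table [40.8  0.7]
[523.7 -25.3  25. ] [368.1 -54.   25. ] 158.22468201895686
[ 274.3 -172.9   25. ] [ 240.7 -383.2   25. ] 212.9672510035287
```

View pics/c1.png

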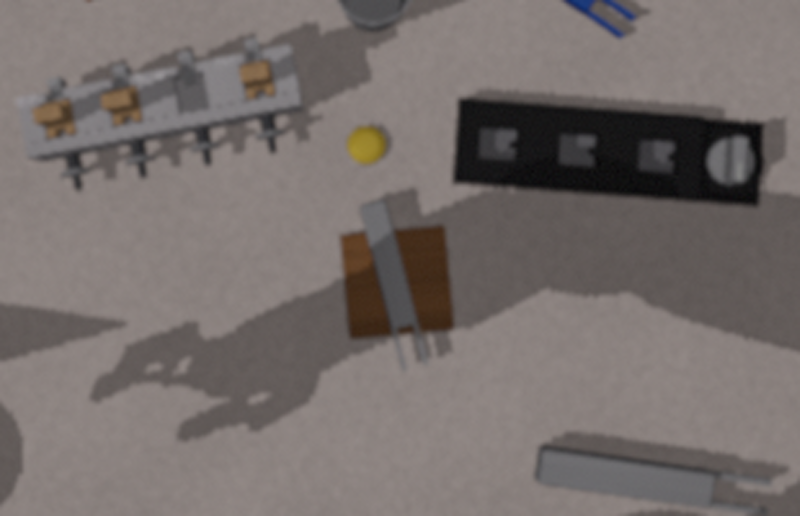

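The crop shows the coaster fork with its handle end at crop (375,205) and tines at (410,360), 158 mm long. The other steel one is 213 mm, so the coaster fork is meant. The three socket keys are on the right side of their sockets, and the knob is at crop (730,160). I'll get rough positions, then approach for wrist views.

```bash
cat >> h.py <<'E'
def psi():
    r=R.from_quat(env.sense()['tool_rot']).as_matrix();return np.degrees(np.arctan2(r[1,1],r[0,1])),r
def plan(x,y,z,ps):
    """rotation (deg, + = ccw from above) in tool z rad, and then shift in tool axes after the rotation"""
    p,r=psi();t=env.sense()['tcp_pos'];d=(ps-p+180)%360-180
    a=np.radians(ps);ty=np.array([np.cos(a),np.sin(a),0]);tz=np.array([0,0,-1.]);tx=np.cross(ty,tz)
    D=np.array([x,y,z])-t
    # tilt error: rotate current tool z to straight down (tool frame rotvec)
    e=r.T@np.cross(r[:,2],tz)
    print('psi %.2f tcp %s turn_tool_z %.3f (%.1f rows)  shift tool %s tilt fix %s'%(p,t.round(1),-np.radians(d),abs(np.radians(d))/.12,(np.array([tx@D,ty@D,tz@D])).round(1),e.round(4)))
E
python3 - <<'E'
from h import *
s=load('top0');f=lambda u,v,z:p2w(s,185+u/2.58,165+v/2.58,z)
print('rail',[f(*a,62) for a in [(17,100),(30,158),(301,105),(292,45)]])
print('div tops',[f(*a,112) for a in[(258,72),(122,100),(54,112)]])
print('stand plate', [f(*a,z) for a,z in [((461,98),24),((455,182),24),((757,204),4),((762,122),4)]], 'knob',f(730,160,50))
print('sock',[f(*a,6) for a in [(497,144),(577,150),(656,156)]])
print('coaster',[f(*a,8) for a in [(342,235),(443,227),(453,328),(350,338)]])
print('adapter',f(367,145,12),'fork', f(372,203,30),f(412,362,24))
print('cup',p2w(s,329,160,85))
plan(450,-40,250,-79)
E
```

```text
rail [array([602.6, 313.3,  62. ]), array([549.5, 299.8,  62. ]), array([601.5,  52.6,  62. ]), array([656.4,  61.8,  62. ])]
div tops [array([624.6,  89. , 112. ]), array([598.3, 208.2, 112. ]), array([586.9, 268.2, 112. ])]
stand plate [array([614.5, -95.8,  24. ]), array([535.6, -91.1,  24. ]), array([ 520.3, -380.4,    4. ]), array([ 598.6, -385.1,    4. ])] knob [ 558.4 -342.1   50. ]
sock [array([ 573.3, -131.8,    6. ]), array([ 568.8, -207.8,    6. ]), array([ 564.3, -283.1,    6. ])]
coaster [array([484.7,  13.7,   8. ]), array([493.7, -81.5,   8. ]), array([398.7, -92.2,   8. ]), array([387.8,   4.7,   8. ])]
adapter [569.9  -8.5  12. ] fork [514.5 -13.8  30. ] [367.3 -53.3  24. ]
cup [706.3  -9.7  85. ]
psi 67.55 tcp [190.7 461.6 252.5] turn_tool_z 2.558 (21.3 rows)  shift tool [158.8 541.9   2.5] tilt fix [-0.0019 -0.     -0.    ]
```

Request:
{"fn": "apply_moves", "kwargs": {
  "commands": [
    {"linear": [-24, -20, 0], "angular": [0, 0, 0], "fingers": 0.6},
    {"linear": [-24, -20, 0], "angular": [0, 0, 0], "fingers": 0.6},
    {"linear": [-24, -20, 0], "angular": [0, 0, 0], "fingers": 0.6},
    {"linear": [-24, -20, 0], "angular": [0, 0, 0], "fingers": 0.6},
    {"linear": [-24, -20, 0], "angular": [0, 0, 0], "fingers": 0.6},
    {"linear": [-24, -20, 0], "angular": [0, 0, 0], "fingers": 0.6},
    {"linear": [-24, -20, 0], "angular": [0, 0, 0], "fingers": 0.6},
    {"linear": [-24, -20, 0], "angular": [0, 0, 0], "fingers": 0.6},
    {"linear": [-24, -20, 0], "angular": [0, 0, 0], "fingers": 0.6},
    {"linear": [-24, -20, 0], "angular": [0, 0, 0], "fingers": 0.6},
    {"linear": [-24, -20, 0], "angular": [0, 0, 0], "fingers": 0.6},
    {"linear": [-24, -20, 0], "angular": [0, 0, 0], "fingers": 0.6}
  ]
}}

```text
time: 1.1
tcp_pos: [368.1, 119.5, 247.4]
tool_rot: [0.187, 0.982, -0.004, -0.003]
wrist_force: [0.9, 0.8, 0.0]
grip_width: 0.599
```

Request:
{"fn": "apply_moves", "kwargs": {
  "commands": [
    {"linear": [-24, -20, 0], "angular": [0, 0, 0.05], "fingers": 0.6},
    {"linear": [-24, -20, 0], "angular": [0, 0, 0], "fingers": 0.6},
    {"linear": [-24, -20, 0], "angular": [0, 0, 0], "fingers": 0.6},
    {"linear": [-24, -20, 0], "angular": [0, 0, 0], "fingers": 0.6},
    {"linear": [-24, -20, 0], "angular": [0, 0, 0], "fingers": 0.6},
    {"linear": [0, 0, 0], "angular": [0, 0, 0.12], "fingers": 0.6},
    {"linear": [0, 0, 0], "angular": [0, 0, 0.12], "fingers": 0.6},
    {"linear": [0, 0, 0], "angular": [0, 0, 0.12], "fingers": 0.6},
    {"linear": [0, 0, 0], "angular": [0, 0, 0.12], "fingers": 0.6},
    {"linear": [0, 0, 0], "angular": [0, 0, 0.12], "fingers": 0.6},
    {"linear": [0, 0, 0], "angular": [0, 0, 0.12], "fingers": 0.6},
    {"linear": [0, 0, 0], "angular": [0, 0, 0.12], "fingers": 0.6}
  ]
}}

```text
time: 2.1
tcp_pos: [438.4, -37.0, 242.6]
tool_rot: [0.608, 0.794, -0.008, -0.004]
wrist_force: [0.3, -0.2, 0.8]
grip_width: 0.602
```

Request:
{"fn": "apply_moves", "kwargs": {
  "commands": [
    {"linear": [0, 0, 0], "angular": [0, 0, 0.12], "fingers": 0.6},
    {"linear": [0, 0, 0], "angular": [0, 0, 0.12], "fingers": 0.6},
    {"linear": [0, 0, 0], "angular": [0, 0, 0.12], "fingers": 0.6},
    {"linear": [0, 0, 0], "angular": [0, 0, 0.12], "fingers": 0.6},
    {"linear": [0, 0, 0], "angular": [0, 0, 0.12], "fingers": 0.6},
    {"linear": [0, 0, 0], "angular": [0, 0, 0.12], "fingers": 0.6},
    {"linear": [0, 0, 0], "angular": [0, 0, 0.12], "fingers": 0.6},
    {"linear": [0, 0, 0], "angular": [0, 0, 0.12], "fingers": 0.6},
    {"linear": [0, 0, 0], "angular": [0, 0, 0.12], "fingers": 0.6},
    {"linear": [0, 0, 0], "angular": [0, 0, 0.12], "fingers": 0.6},
    {"linear": [0, 0, 0], "angular": [0, 0, 0.12], "fingers": 0.6},
    {"linear": [0, 0, 0], "angular": [0, 0, 0.12], "fingers": 0.6}
  ]
}}

```text
time: 3.1
tcp_pos: [433.8, -36.8, 237.0]
tool_rot: [0.986, 0.167, -0.016, 0.001]
wrist_force: [-0.5, -0.3, 0.0]
grip_width: 0.601
```

```bash
python3 - <<'E'
from h import *
plan(450,-40,250,-79);print(env.sense()['joints'].round(2),env.sense()['grip_width'])
s=snap('wrist','w1');print(s['xyz'],rot(s).round(3))
E
```

```text
psi -70.79 tcp [433.8 -36.8 237. ] turn_tool_z 0.143 (1.2 rows)  shift tool [ 15.3   6.2 -13. ] tilt fix [-0.0038  0.0315  0.    ]
[-0.08  0.14 -0.16  1.3  -0.01  2.73] 0.6013013270563853
[511.13926221 -10.97630859 355.4797351 ] [[ 0.33   0.888  0.32 ]
 [-0.944  0.311  0.109]
 [-0.003 -0.338  0.941]]
```

View pics/w1.png

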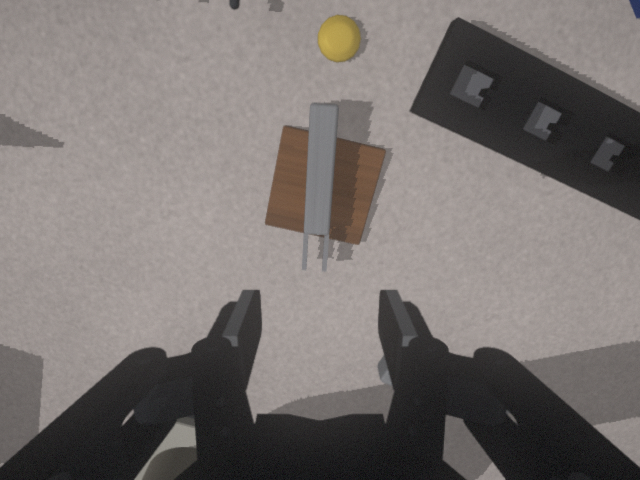

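The wrist view shows the fork handle from (324,104) to (318,235) with tine tips at (304,269) and (325,270). Coaster corners are at (285,127), (384,149), (360,243) and (266,223). The stand sockets are at (473,86), (545,121) and (608,153).

```bash
python3 - <<'E'
from h import *
s=load('w1')
e=p2w(s,324,104,30);f=p2w(s,318,235,30);t=p2w(s,314.5,269.5,24)
print(e,f,t,np.linalg.norm(e-f),'ang',np.degrees(np.arctan2(*(f-e)[1::-1])))
d=(f-e)/np.linalg.norm(f-e);o=e+80*d;print('origin',o)
c=[p2w(s,*a,8) for a in[(285,127),(384,149),(360,243),(266,223)]];print('coaster',c,np.mean(c,0))
a=np.degrees(np.arctan2(d[1],d[0]));g=o-18*d;print('grasp',g,a)
print('adapter',p2w(s,340,38,12))
plan(g[0],g[1],100,a+90)
E
```

```text
[513.3 -13.3  30. ] [399.5 -47.5  30. ] [361.2 -57.   24. ] 118.82794284174068 ang -163.27304541212317
origin [436.68502391 -36.32488737  30.        ]
coaster [array([482.5,  14. ,   8. ]), array([494.3, -80.5,   8. ]), array([398. , -93.8,   8. ]), array([386.7,   4. ,   8. ])] [440.375 -39.075   8.   ]
grasp [453.92339353 -31.14428771  30.        ] -163.27304541212317
adapter [568.5  -8.5  12. ]
psi -71.00 tcp [433.7 -36.8 236.9] turn_tool_z 0.040 (0.3 rows)  shift tool [ 21.    0.4 136.9] tilt fix [-0.0038  0.0317 -0.    ]
```

Request:
{"fn": "apply_moves", "kwargs": {
  "commands": [
    {"linear": [0, 0, 0], "angular": [-0.004, 0.032, 0.04], "fingers": 0.6},
    {"linear": [11, 0, 10], "angular": [0, 0, 0], "fingers": 0.6},
    {"linear": [10, 0, 20], "angular": [0, 0, 0], "fingers": 0.6},
    {"linear": [0, 0, 35], "angular": [0, 0, 0], "fingers": 0.6},
    {"linear": [0, 0, 35], "angular": [0, 0, 0], "fingers": 0.6},
    {"linear": [0, 0, 35], "angular": [0, 0, 0], "fingers": 0.6},
    {"linear": [0, 0, 20], "angular": [0, 0, 0], "fingers": 0.6},
    {"linear": [0, 0, 0], "angular": [0, 0, 0], "fingers": 0.6}
  ]
}}

```text
time: 3.82
tcp_pos: [456.9, -30.7, 77.6]
tool_rot: [0.988, 0.155, 0.004, 0.001]
wrist_force: [-2.3, 0.2, -0.5]
grip_width: 0.599
```

```bash
python3 - <<'E'
from h import *
plan(453.9,-31.1,34,-73.3)
E
```

```text
psi -72.22 tcp [456.9 -30.7  77.6] turn_tool_z 0.019 (0.2 rows)  shift tool [-3.  -0.5 43.6] tilt fix [ 0.0034 -0.0076  0.    ]
```

Request:
{"fn": "apply_moves", "kwargs": {
  "commands": [
    {"linear": [-3, -0.5, 20], "angular": [0.003, -0.008, 0.019], "fingers": 0.6},
    {"linear": [0, 0, 20], "angular": [0, 0, 0], "fingers": 0.6},
    {"linear": [0, 0, 3], "angular": [0, 0, 0], "fingers": 0.6},
    {"linear": [0, 0, 0], "angular": [0, 0, 0], "fingers": 0.4},
    {"linear": [0, 0, 0], "angular": [0, 0, 0], "fingers": 0.2},
    {"linear": [0, 0, 0], "angular": [0, 0, 0], "fingers": 0.1},
    {"linear": [0, 0, 0], "angular": [0, 0, 0], "fingers": 0.1},
    {"linear": [0, 0, 0], "angular": [0, 0, 0], "fingers": 0.1},
    {"linear": [0, 0, 0], "angular": [0, 0, 0], "fingers": 0.1}
  ],
  "grip_force": 60
}}

```text
time: 4.57
tcp_pos: [457.6, -31.4, 40.0]
tool_rot: [0.989, 0.149, 0.003, 0.001]
wrist_force: [0.0, 0.6, -2.2]
grip_width: 0.276
```

```bash
python3 - <<'E'
from h import *
plan(453.9,-31.1,34,-73.3)
E
```

```text
psi -72.83 tcp [457.6 -31.4  40. ] turn_tool_z 0.008 (0.1 rows)  shift tool [-3.5 -1.4  6. ] tilt fix [ 0.0024 -0.0051 -0.    ]
```

Request:
{"fn": "apply_moves", "kwargs": {
  "commands": [
    {"linear": [0, 0, 0], "angular": [0, 0, 0], "fingers": 0.5},
    {"linear": [-3.5, 0, 5], "angular": [0.002, -0.005, 0.008], "fingers": 0.5},
    {"linear": [0, 0, 4], "angular": [0, 0, 0], "fingers": 0.5},
    {"linear": [0, 0, 0], "angular": [0, 0, 0], "fingers": 0.4},
    {"linear": [0, 0, 0], "angular": [0, 0, 0], "fingers": 0.2},
    {"linear": [0, 0, 0], "angular": [0, 0, 0], "fingers": 0.1},
    {"linear": [0, 0, 0], "angular": [0, 0, 0], "fingers": 0.1},
    {"linear": [0, 0, 0], "angular": [0, 0, 0], "fingers": 0.1}
  ],
  "grip_force": 60
}}

```text
time: 5.23
tcp_pos: [456.0, -32.7, 32.2]
tool_rot: [0.989, 0.145, 0.002, 0.001]
wrist_force: [-1.1, -0.4, 1.7]
grip_width: 0.28
```

```bash
python3 - <<'E'
from h import *
plan(453.9,-31.1,34,-73.3)
E
```

```text
psi -73.34 tcp [456.  -32.7  32.2] turn_tool_z -0.001 (0.0 rows)  shift tool [-1.5 -2.1 -1.8] tilt fix [ 0.0018 -0.0041 -0.    ]
```

Request:
{"fn": "apply_moves", "kwargs": {
  "commands": [
    {"linear": [0, 0, -15], "angular": [0, 0, 0], "fingers": 0.1},
    {"linear": [0, 0, -30], "angular": [0, 0, 0], "fingers": 0.1},
    {"linear": [0, 0, -35], "angular": [0, 0, 0], "fingers": 0.1},
    {"linear": [0, 0, -35], "angular": [0, 0, 0], "fingers": 0.1},
    {"linear": [0, 0, -35], "angular": [0, 0, 0], "fingers": 0.1},
    {"linear": [0, 0, 0], "angular": [0, 0, -0.12], "fingers": 0.1},
    {"linear": [0, 0, 0], "angular": [0, 0, -0.12], "fingers": 0.1},
    {"linear": [0, 0, 0], "angular": [0, 0, -0.12], "fingers": 0.1},
    {"linear": [0, 0, 0], "angular": [0, 0, -0.12], "fingers": 0.1},
    {"linear": [0, 0, 0], "angular": [0, 0, -0.12], "fingers": 0.1},
    {"linear": [0, 0, 0], "angular": [0, 0, -0.12], "fingers": 0.1},
    {"linear": [0, 0, 0], "angular": [0, 0, -0.12], "fingers": 0.1}
  ]
}}

```text
time: 6.23
tcp_pos: [449.7, -32.1, 184.5]
tool_rot: [0.835, 0.55, -0.004, -0.003]
wrist_force: [0.0, 0.0, -1.2]
grip_width: 0.281
```

Request:
{"fn": "apply_moves", "kwargs": {
  "commands": [
    {"linear": [0, 0, 0], "angular": [0, 0, -0.12], "fingers": 0.1},
    {"linear": [0, 0, 0], "angular": [0, 0, -0.12], "fingers": 0.1},
    {"linear": [0, 0, 0], "angular": [0, 0, -0.12], "fingers": 0.1},
    {"linear": [0, 0, 0], "angular": [0, 0, -0.12], "fingers": 0.1},
    {"linear": [0, 0, 0], "angular": [0, 0, -0.12], "fingers": 0.1},
    {"linear": [0, 0, 0], "angular": [0, 0, -0.12], "fingers": 0.1},
    {"linear": [0, 0, 0], "angular": [0, 0, -0.12], "fingers": 0.1},
    {"linear": [0, 0, 0], "angular": [0, 0, -0.12], "fingers": 0.1},
    {"linear": [0, 0, 0], "angular": [0, 0, -0.12], "fingers": 0.1},
    {"linear": [0, 0, 0], "angular": [0, 0, -0.12], "fingers": 0.1},
    {"linear": [0, 0, 0], "angular": [0, 0, -0.12], "fingers": 0.1},
    {"linear": [0, 0, 0], "angular": [0, 0, -0.12], "fingers": 0.1}
  ]
}}

```text
time: 7.23
tcp_pos: [442.6, -31.5, 176.8]
tool_rot: [0.236, 0.972, -0.003, -0.014]
wrist_force: [-0.1, 0.2, -1.8]
grip_width: 0.281
```

Request:
{"fn": "apply_moves", "kwargs": {
  "commands": [
    {"linear": [0, 0, 0], "angular": [0, 0, -0.12], "fingers": 0.1},
    {"linear": [0, 0, 0], "angular": [0, 0, -0.12], "fingers": 0.1},
    {"linear": [0, 0, 0], "angular": [0, 0, -0.12], "fingers": 0.1},
    {"linear": [0, 0, 0], "angular": [0, 0, -0.12], "fingers": 0.1},
    {"linear": [0, 0, 0], "angular": [0, 0, -0.12], "fingers": 0.1},
    {"linear": [0, 0, 0], "angular": [0, 0, -0.12], "fingers": 0.1},
    {"linear": [-2, 33, 0], "angular": [0, 0, 0], "fingers": 0.1},
    {"linear": [-2, 33, 0], "angular": [0, 0, 0], "fingers": 0.1},
    {"linear": [-2, 33, 0], "angular": [0, 0, 0], "fingers": 0.1},
    {"linear": [-2, 33, 0], "angular": [0, 0, 0], "fingers": 0.1},
    {"linear": [-2, 33, 0], "angular": [0, 0, 0], "fingers": 0.1},
    {"linear": [-2, 33, 0], "angular": [0, 0, 0], "fingers": 0.1}
  ]
}}

```text
time: 8.23
tcp_pos: [395.5, 163.0, 171.4]
tool_rot: [-0.131, 0.991, 0.002, -0.021]
wrist_force: [0.3, 0.4, -2.1]
grip_width: 0.279
```

```bash
python3 - <<'E'
from h import *
plan(430,170,170,101.5);print(env.sense()['joints'].round(2),env.sense()['grip_width'])
s=snap('wrist','w2')
E
```

```text
psi 105.00 tcp [395.5 163.  171.4] turn_tool_z 0.061 (0.5 rows)  shift tool [-35.2   0.    1.4] tilt fix [ 0.0097 -0.0418 -0.    ]
[ 0.38  0.19 -0.29  1.14  0.01  0.12] 0.27897468820130633
```

View pics/w2.png

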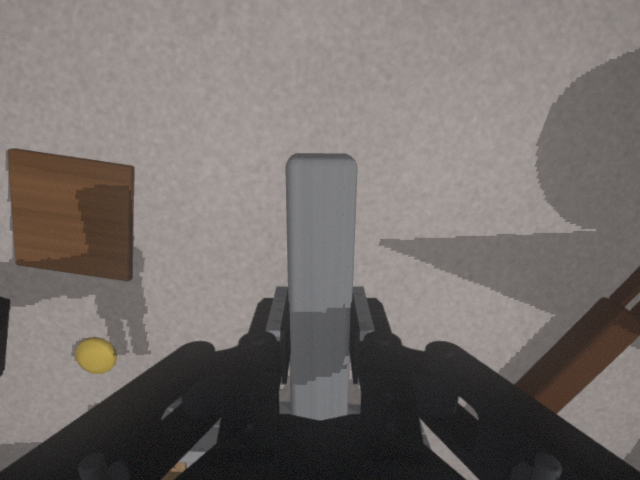

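Fork is held straight in the gripper; the wrist camera looks backwards here, so the rail isn't visible. I'll use enlarged crops from the fixed cameras for the rail.

```bash
python3 - <<'E'
from h import *
a=cv2.imread('pics/top0.png')[180:242,185:310];b=cv2.imread('pics/scene0.png')[252:357,275:425]
a=cv2.resize(a,None,fx=4.8,fy=4.8,interpolation=3);b=cv2.resize(b,None,fx=4,fy=4,interpolation=3)[:300]
a=cv2.resize(cv2.imread('pics/top0.png')[180:242,185:310],None,fx=6.4,fy=6.4,interpolation=cv2.INTER_CUBIC)
cv2.imwrite('pics/c2.png',a);print(a.shape)
E
```

```text
(397, 800, 3)
```

View pics/c2.png

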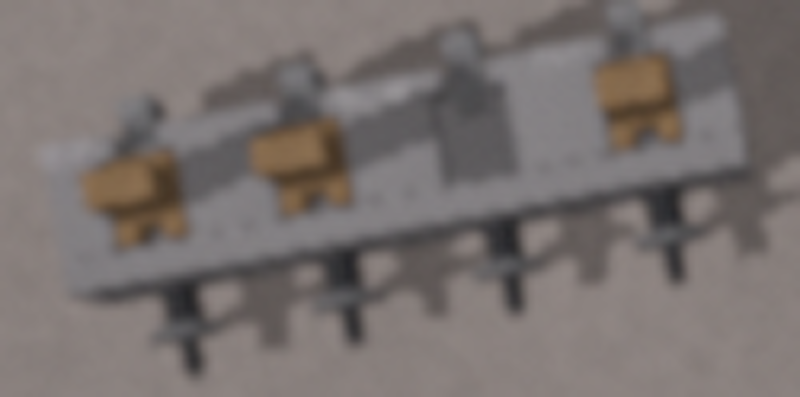

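Dividers are in bays 3, 2 and 0 (crop x≈130, 300, 640) and bay 1 is empty (480). The pin tips are at (194,375), (355,342), (516,311) and (678,281).

```bash
python3 - <<'E'
from h import *
from scipy.optimize import least_squares
s=load('top0')
O=[((194,375),(-66,93,27)),((355,342),(-66,31,27)),((516,311),(-66,-31,27)),((678,281),(-66,-93,27)),
((181,330),(-48,93,36)),((343,297),(-48,31,36)),((503,264),(-48,-31,36)),((664,234),(-48,-93,36)),
((45,148),None),((722,18),None)]
O=[(np.array([185+a[0]/6.4-.42,180+a[1]/6.4-.42]),b) for a,b in O]
def W(p,b):
    c,t=np.cos(p[2]),np.sin(p[2]);return [p[0]+c*b[0]-t*b[1],p[1]+t*b[0]+c*b[1],b[2]]
Q=[o for o in O if o[1]]
r=least_squares(lambda p:np.concatenate([w2p(s,W(p,b))-a for a,b in Q]),[605,178,.2],diff_step=1e-3)
p=r.x;print(p,np.degrees(p[2]));print(r.fun.reshape(-1,2).round(2))
for y in(-128,128):
    for x in(-28,28): print('corner',x,y,(w2p(s,W(p,(x,y,62)))-[184.58,179.58])*6.4)
for y in(-93,31,93): print(y,'collar',np.round(W(p,(-50,y,26)),1),'div',np.round(W(p,(0,y,36)),1),'fin top px',(w2p(s,W(p,(0,y,112)))-[184.58,179.58])*6.4)
np.save('rail.npy',p)
E
```

```text
[6.07093127e+02 1.84844391e+02 2.02451355e-01] 11.59960822565489
[[-0.09 -0.07]
 [-0.15  0.28]
 [-0.1   0.43]
 [-0.22  0.31]
 [-0.06 -0.54]
 [-0.17 -0.19]
 [ 0.23  0.07]
 [ 0.37 -0.04]]
corner -28 -128 [746.368 156.288]
corner 28 -128 [718.208   7.808]
corner -28 128 [ 64.768 286.208]
corner 28 128 [ 38.528 137.728]
-93 collar [576.8  83.7  26. ] div [625.8  93.7  36. ] fin top px [629.248  81.408]
31 collar [551.9 205.2  26. ] div [600.9 215.2  36. ] fin top px [286.208 147.328]
93 collar [539.4 265.9  26. ] div [588.4 275.9  36. ] fin top px [115.328 179.968]
```

Request:
{"fn": "apply_moves", "kwargs": {
  "commands": [
    {"linear": [0, 0, 0], "angular": [0.01, -0.042, 0.06], "fingers": 0.1},
    {"linear": [-16, -35, 5], "angular": [0, 0, 0], "fingers": 0.1},
    {"linear": [-16, -35, 10], "angular": [0, 0, 0], "fingers": 0.1},
    {"linear": [0, -35, 20], "angular": [0, 0, 0], "fingers": 0.1},
    {"linear": [0, -10, 20], "angular": [0, 0, 0], "fingers": 0.1},
    {"linear": [0, 0, 0], "angular": [0, 0, 0], "fingers": 0.1}
  ]
}}

```text
time: 8.78
tcp_pos: [450.6, 69.4, 113.0]
tool_rot: [-0.116, 0.993, 0.003, 0.001]
wrist_force: [-1.0, 0.2, -2.1]
grip_width: 0.278
```

```bash
python3 - <<'E'
from h import *
plan(449.4,57.6,39.2,101.6)
E
```

```text
psi 103.31 tcp [450.6  69.4 113. ] turn_tool_z 0.030 (0.2 rows)  shift tool [  3.5 -11.4  73.8] tilt fix [ 0.0049  0.003  -0.    ]
```

Request:
{"fn": "apply_moves", "kwargs": {
  "commands": [
    {"linear": [3, -11, 0], "angular": [0.005, 0.003, 0.03], "fingers": 0.1},
    {"linear": [0, 0, 20], "angular": [0, 0, 0], "fingers": 0.1},
    {"linear": [0, 0, 20], "angular": [0, 0, 0], "fingers": 0.1},
    {"linear": [0, 0, 20], "angular": [0, 0, 0], "fingers": 0.1},
    {"linear": [0, 0, 10], "angular": [0, 0, 0], "fingers": 0.1},
    {"linear": [0, 0, 0], "angular": [0, 0, 0], "fingers": 0.1}
  ]
}}

```text
time: 9.28
tcp_pos: [449.2, 57.9, 41.9]
tool_rot: [-0.099, 0.995, 0.001, -0.001]
wrist_force: [-1.5, 0.4, -1.8]
grip_width: 0.275
```

```bash
python3 - <<'E'
from h import *
plan(449.4,57.6,39.2,101.6)
E
```

```text
psi 101.38 tcp [449.2  57.9  41.9] turn_tool_z -0.004 (0.0 rows)  shift tool [-0.2 -0.3  2.7] tilt fix [ 0.0017 -0.0027 -0.    ]
```

Request:
{"fn": "apply_moves", "kwargs": {
  "commands": [
    {"linear": [0, 0, 3], "angular": [0.002, -0.003, -0.004], "fingers": 0.1},
    {"linear": [-8, 0, 0], "angular": [0, 0, 0], "fingers": 0.1},
    {"linear": [0, 0, 0], "angular": [0, 0, 0], "fingers": 0.1}
  ]
}}

```text
time: 9.53
tcp_pos: [457.6, 60.7, 40.1]
tool_rot: [-0.102, 0.995, 0.0, 0.0]
wrist_force: [1.1, -0.5, -0.9]
grip_width: 0.275
```

```bash
python3 - <<'E'
from h import *
plan(449.4,57.6,39.2,101.6)
s=snap('top','t2');q=snap('scene','s2')
u=w2p(s,[570,80,26]);v=w2p(q,[560,80,26]);print(u,v)
f=lambda n,c:cv2.resize(cv2.imread('pics/%s.png'%n)[int(c[1])-30:int(c[1])+30,int(c[0])-40:int(c[0])+40],None,fx=5,fy=5,interpolation=cv2.INTER_CUBIC)
cv2.imwrite('pics/c3.png',np.hstack([f('t2',u),f('s2',v)]))
E
```

```text
psi 101.72 tcp [457.6  60.7  40.1] turn_tool_z 0.002 (0.0 rows)  shift tool [ 8.7 -1.4  0.9] tilt fix [ 0.0001  0.0006 -0.    ]
[290.6 220.1] [320.4 274.6]
```

View pics/c3.png

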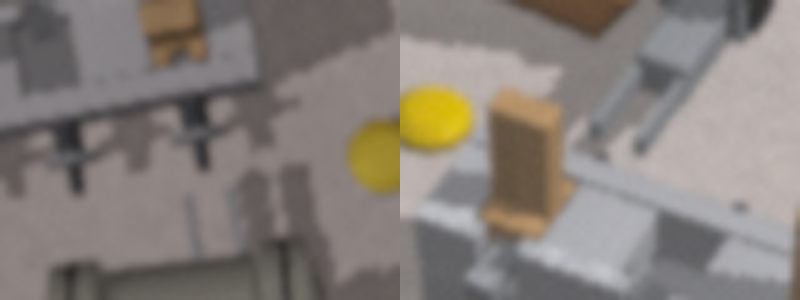

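Tines are at crop (192,200) and (233,188), and the pin tip at (203,168) lies on their mid-line within about 1 mm. Advancing.

Request:
{"fn": "apply_moves", "kwargs": {
  "commands": [
    {"linear": [-7, 0, 0.5], "angular": [0, 0, 0], "fingers": 0.1},
    {"linear": [-7, 0, 0.5], "angular": [0, 0, 0], "fingers": 0.1},
    {"linear": [-4, 0, 0.5], "angular": [0, 0, 0], "fingers": 0.1},
    {"linear": [-4, 0, 0.5], "angular": [0, 0, 0], "fingers": 0.1}
  ]
}}

```text
time: 9.97
tcp_pos: [480.1, 65.4, 39.5]
tool_rot: [-0.102, 0.995, 0.0, 0.001]
wrist_force: [0.1, 0.2, -1.7]
grip_width: 0.279
```

```bash
python3 - <<'E'
from h import *
plan(479.3,63.7,39.2,101.6)
E
```

```text
psi 101.72 tcp [480.1  65.4  39.5] turn_tool_z 0.002 (0.0 rows)  shift tool [ 1.2 -1.5  0.3] tilt fix [-0.0001  0.0011 -0.    ]
```

Request:
{"fn": "apply_moves", "kwargs": {
  "commands": [
    {"linear": [-4, 0, 0.5], "angular": [0, 0, 0], "fingers": 0.1},
    {"linear": [-4, 0, 0.5], "angular": [0, 0, 0], "fingers": 0.1}
  ]
}}

```text
time: 10.13
tcp_pos: [486.6, 66.7, 37.9]
tool_rot: [-0.102, 0.995, -0.0, -0.002]
wrist_force: [-3.8, -0.7, -0.0]
grip_width: 0.278
```

Request:
{"fn": "apply_moves", "kwargs": {
  "commands": [
    {"linear": [-4, 0, 0.3], "angular": [0, 0, 0], "fingers": 0.1}
  ]
}}

```text
time: 10.22
tcp_pos: [490.2, 67.5, 37.2]
tool_rot: [-0.102, 0.995, -0.0, -0.003]
wrist_force: [-1.3, -0.7, -1.2]
grip_width: 0.279
```

```bash
python3 - <<'E'
from h import *
plan(479.3,63.7,39.2,101.6);print(env.sense()['wrist_force'])
E
```

```text
psi 101.71 tcp [490.2  67.5  37.2] turn_tool_z 0.002 (0.0 rows)  shift tool [11.4 -1.5 -2. ] tilt fix [ 0.0001 -0.0057  0.    ]
[-1.30929759 -0.70720696 -1.24885293]
```

Request:
{"fn": "apply_moves", "kwargs": {
  "commands": [
    {"linear": [-2.5, 0, -1], "angular": [0, 0, 0], "fingers": 0.1}
  ]
}}

```text
time: 10.3
tcp_pos: [493.4, 68.1, 37.9]
tool_rot: [-0.102, 0.995, -0.0, -0.003]
wrist_force: [0.2, -0.6, -1.3]
grip_width: 0.276
```

Request:
{"fn": "apply_moves", "kwargs": {
  "commands": [
    {"linear": [-2, 0, -1], "angular": [0, 0, 0], "fingers": 0.1}
  ]
}}

```text
time: 10.38
tcp_pos: [496.2, 68.7, 38.9]
tool_rot: [-0.102, 0.995, -0.0, -0.002]
wrist_force: [-0.4, 0.4, -1.7]
grip_width: 0.277
```

```bash
python3 - <<'E'
from h import *
plan(479.3,63.7,39.2,101.6);print(env.sense()['wrist_force'])
E
```

```text
psi 101.71 tcp [496.2  68.7  38.9] turn_tool_z 0.002 (0.0 rows)  shift tool [17.6 -1.5 -0.3] tilt fix [ 0.0001 -0.0042  0.    ]
[-0.3922308   0.43826456 -1.66415892]
```

Resistance peaked and then vanished, so bar 0 snapped. Retract and move over to bay 2.

Request:
{"fn": "apply_moves", "kwargs": {
  "commands": [
    {"linear": [12, 0, 0], "angular": [0, -0.004, 0], "fingers": 0.1},
    {"linear": [12, 0, 0], "angular": [0, 0, 0], "fingers": 0.1},
    {"linear": [12, 0, 0], "angular": [0, 0, 0], "fingers": 0.1},
    {"linear": [12, 0, 0], "angular": [0, 0, 0], "fingers": 0.1},
    {"linear": [4, 0, -3], "angular": [0, 0, 0], "fingers": 0.1},
    {"linear": [0, 25, -2], "angular": [0, 0, 0], "fingers": 0.1},
    {"linear": [0, 25, 0], "angular": [0, 0, 0], "fingers": 0.1},
    {"linear": [0, 25, 0], "angular": [0, 0, 0], "fingers": 0.1},
    {"linear": [0, 25, 0], "angular": [0, 0, 0], "fingers": 0.1},
    {"linear": [0, 20, 0], "angular": [0, 0, 0], "fingers": 0.1},
    {"linear": [0, 0, 0], "angular": [0, 0, 0], "fingers": 0.1}
  ]
}}

```text
time: 11.3
tcp_pos: [432.2, 181.7, 49.5]
tool_rot: [-0.098, 0.995, 0.002, 0.012]
wrist_force: [1.1, 1.2, -1.8]
grip_width: 0.277
```

```bash
python3 - <<'E'
from h import *
plan(551.9-.98*122-.2,205.2-.201*122+1,39.2,101.6)
E
```

```text
psi 101.30 tcp [432.2 181.7  49.5] turn_tool_z -0.005 (0.0 rows)  shift tool [ 0.1  0.  10.3] tilt fix [0.0016 0.0239 0.    ]
```

Request:
{"fn": "apply_moves", "kwargs": {
  "commands": [
    {"linear": [2, 0, 4], "angular": [0.002, 0.024, -0.005], "fingers": 0.1},
    {"linear": [0, 0, 5], "angular": [0, 0, 0], "fingers": 0.1},
    {"linear": [0, 0, 1], "angular": [0, 0, 0], "fingers": 0.1}
  ]
}}

```text
time: 11.55
tcp_pos: [432.5, 182.9, 40.2]
tool_rot: [-0.103, 0.995, -0.0, 0.001]
wrist_force: [-0.7, 0.4, -1.7]
grip_width: 0.277
```

```bash
python3 - <<'E'
from h import *
plan(551.9-.98*122-.2,205.2-.201*122+1,39.2,101.6)
E
```

```text
psi 101.77 tcp [432.5 182.9  40.2] turn_tool_z 0.003 (0.0 rows)  shift tool [ 0.6 -1.1  1. ] tilt fix [-0.0003  0.0026  0.    ]
```

Request:
{"fn": "apply_moves", "kwargs": {
  "commands": [
    {"linear": [0, -1.2, 0.7], "angular": [0, 0.003, 0.003], "fingers": 0.1},
    {"linear": [-7, 0, 0.3], "angular": [0, 0, 0], "fingers": 0.1},
    {"linear": [-7, 0, 0.3], "angular": [0, 0, 0], "fingers": 0.1},
    {"linear": [-4, 0, 0.3], "angular": [0, 0, 0], "fingers": 0.1},
    {"linear": [-3, 0, 0.3], "angular": [0, 0, 0], "fingers": 0.1}
  ]
}}

```text
time: 11.97
tcp_pos: [455.4, 183.0, 36.9]
tool_rot: [-0.098, 0.995, -0.001, -0.002]
wrist_force: [-0.6, 2.1, -2.1]
grip_width: 0.277
```

Request:
{"fn": "apply_moves", "kwargs": {
  "commands": [
    {"linear": [-4, 0, 0], "angular": [0, 0, 0], "fingers": 0.1}
  ]
}}

```text
time: 12.05
tcp_pos: [458.6, 183.6, 36.5]
tool_rot: [-0.098, 0.995, -0.0, -0.003]
wrist_force: [-6.4, 0.6, -0.0]
grip_width: 0.276
```

Request:
{"fn": "apply_moves", "kwargs": {
  "commands": [
    {"linear": [-4, 0, 0], "angular": [0, 0, 0], "fingers": 0.1}
  ]
}}

```text
time: 12.13
tcp_pos: [461.0, 184.0, 36.0]
tool_rot: [-0.098, 0.995, -0.0, -0.005]
wrist_force: [-5.2, 0.3, 0.3]
grip_width: 0.278
```

Request:
{"fn": "apply_moves", "kwargs": {
  "commands": [
    {"linear": [-4, 0, 0], "angular": [0, 0, 0], "fingers": 0.1}
  ]
}}

```text
time: 12.22
tcp_pos: [463.9, 184.7, 35.6]
tool_rot: [-0.099, 0.995, -0.0, -0.007]
wrist_force: [-2.5, 0.6, -1.3]
grip_width: 0.281
```

Request:
{"fn": "apply_moves", "kwargs": {
  "commands": [
    {"linear": [-3, 0, 0], "angular": [0, 0, 0], "fingers": 0.1}
  ]
}}

```text
time: 12.3
tcp_pos: [467.1, 185.4, 35.4]
tool_rot: [-0.099, 0.995, -0.0, -0.007]
wrist_force: [-0.4, 0.5, -1.0]
grip_width: 0.276
```

```bash
python3 - <<'E'
from h import *
plan(551.9-.98*99.5-.2,205.2-.201*99.5+1,39.2,101.6)
E
```

```text
psi 101.33 tcp [467.1 185.4  35.4] turn_tool_z -0.005 (0.0 rows)  shift tool [12.5  3.4 -3.8] tilt fix [ 0.0009 -0.0135 -0.    ]
```

Request:
{"fn": "apply_moves", "kwargs": {
  "commands": [
    {"linear": [-3, 1, -2], "angular": [0, -0.013, 0], "fingers": 0.1}
  ]
}}

```text
time: 12.38
tcp_pos: [471.0, 187.0, 37.2]
tool_rot: [-0.099, 0.995, 0.0, 0.0]
wrist_force: [1.0, 0.5, -2.1]
grip_width: 0.278
```

Request:
{"fn": "apply_moves", "kwargs": {
  "commands": [
    {"linear": [-1.5, 1, -1], "angular": [0, 0, 0], "fingers": 0.1}
  ]
}}

```text
time: 12.47
tcp_pos: [472.9, 188.2, 38.4]
tool_rot: [-0.098, 0.995, -0.0, 0.001]
wrist_force: [-5.2, -2.2, -1.5]
grip_width: 0.278
```

Request:
{"fn": "apply_moves", "kwargs": {
  "commands": [
    {"linear": [12, 0, 0], "angular": [0, 0, 0], "fingers": 0.1},
    {"linear": [12, 0, 0], "angular": [0, 0, 0], "fingers": 0.1},
    {"linear": [12, 0, 0], "angular": [0, 0, 0], "fingers": 0.1},
    {"linear": [12, 0, 0], "angular": [0, 0, 0], "fingers": 0.1},
    {"linear": [0, 0, 0], "angular": [0, 0, 0], "fingers": 0.1}
  ]
}}

```text
time: 12.88
tcp_pos: [428.9, 179.2, 39.9]
tool_rot: [-0.097, 0.995, -0.0, 0.006]
wrist_force: [-0.6, -0.4, -2.4]
grip_width: 0.276
```

```bash
python3 - <<'E'
from h import *
plan(539.4-.98*122-.2,265.9-.201*122+1,39.2,101.6)
E
```

```text
psi 101.16 tcp [428.9 179.2  39.9] turn_tool_z -0.008 (0.1 rows)  shift tool [-3.7 63.8  0.7] tilt fix [-0.0019  0.0116 -0.    ]
```

Request:
{"fn": "apply_moves", "kwargs": {
  "commands": [
    {"linear": [0, 22, 0], "angular": [-0.002, 0.012, -0.008], "fingers": 0.1},
    {"linear": [0, 22, 0], "angular": [0, 0, 0], "fingers": 0.1},
    {"linear": [0, 19, 0], "angular": [0, 0, 0], "fingers": 0.1},
    {"linear": [0, 0, 0], "angular": [0, 0, 0], "fingers": 0.1}
  ]
}}

```text
time: 13.22
tcp_pos: [421.0, 243.5, 42.2]
tool_rot: [-0.099, 0.995, 0.001, 0.004]
wrist_force: [0.6, -0.1, -1.4]
grip_width: 0.279
```

```bash
python3 - <<'E'
from h import *
plan(539.4-.98*122-.2,265.9-.201*122+1,39.2,101.6)
E
```

```text
psi 101.35 tcp [421.  243.5  42.2] turn_tool_z -0.004 (0.0 rows)  shift tool [ 1.5 -0.9  3. ] tilt fix [0.0006 0.0087 0.    ]
```

Request:
{"fn": "apply_moves", "kwargs": {
  "commands": [
    {"linear": [1, -0.9, 2], "angular": [0, 0.009, -0.004], "fingers": 0.1},
    {"linear": [-7, 0, 0.5], "angular": [0, 0, 0], "fingers": 0.1},
    {"linear": [-7, 0, 0.3], "angular": [0, 0, 0], "fingers": 0.1},
    {"linear": [-4, 0, 0], "angular": [0, 0, 0], "fingers": 0.1},
    {"linear": [-3, 0, 0], "angular": [0, 0, 0], "fingers": 0.1}
  ]
}}

```text
time: 13.63
tcp_pos: [444.8, 246.6, 39.7]
tool_rot: [-0.101, 0.995, -0.0, 0.001]
wrist_force: [-5.6, -0.4, -0.6]
grip_width: 0.277
```

Request:
{"fn": "apply_moves", "kwargs": {
  "commands": [
    {"linear": [-4, 0.5, 0], "angular": [0, 0, 0], "fingers": 0.1}
  ]
}}

```text
time: 13.72
tcp_pos: [447.4, 247.0, 39.2]
tool_rot: [-0.101, 0.995, -0.0, -0.001]
wrist_force: [-4.5, 0.2, -0.7]
grip_width: 0.277
```

Request:
{"fn": "apply_moves", "kwargs": {
  "commands": [
    {"linear": [-4, 0, 0], "angular": [0, 0, 0], "fingers": 0.1}
  ]
}}

```text
time: 13.8
tcp_pos: [451.0, 247.2, 38.8]
tool_rot: [-0.101, 0.995, -0.0, -0.002]
wrist_force: [-1.4, -0.3, -1.3]
grip_width: 0.276
```

Request:
{"fn": "apply_moves", "kwargs": {
  "commands": [
    {"linear": [-4, 0, -0.5], "angular": [0, 0, 0], "fingers": 0.1}
  ]
}}

```text
time: 13.88
tcp_pos: [455.2, 247.5, 39.0]
tool_rot: [-0.1, 0.995, -0.001, -0.003]
wrist_force: [-0.1, -0.4, -1.8]
grip_width: 0.277
```

Request:
{"fn": "apply_moves", "kwargs": {
  "commands": [
    {"linear": [-3, 0, -0.5], "angular": [0, 0, 0], "fingers": 0.1}
  ]
}}

```text
time: 13.97
tcp_pos: [459.4, 248.1, 39.5]
tool_rot: [-0.1, 0.995, -0.001, -0.002]
wrist_force: [0.6, 0.0, -1.8]
grip_width: 0.277
```

```bash
python3 - <<'E'
from h import *
plan(539.4-.98*99.5-.2,265.9-.201*99.5+1,39.2,101.6)
E
```

```text
psi 101.47 tcp [459.4 248.1  39.5] turn_tool_z -0.002 (0.0 rows)  shift tool [17.6  2.4  0.3] tilt fix [-0.0012 -0.0038 -0.    ]
```

Request:
{"fn": "apply_moves", "kwargs": {
  "commands": [
    {"linear": [15, 0, 0], "angular": [0, 0, 0], "fingers": 0.1},
    {"linear": [15, 0, 0], "angular": [0, 0, 0], "fingers": 0.1},
    {"linear": [15, 0, 0], "angular": [0, 0, 0], "fingers": 0.1},
    {"linear": [10, 0, -15], "angular": [0, 0, 0], "fingers": 0.1},
    {"linear": [0, -25, -20], "angular": [0, 0, 0], "fingers": 0.1},
    {"linear": [5, -35, -15], "angular": [0, 0, 0], "fingers": 0.1},
    {"linear": [5, -35, 0], "angular": [0, 0, 0], "fingers": 0.1},
    {"linear": [5, -35, 0], "angular": [0, 0, 0], "fingers": 0.1},
    {"linear": [5, -35, 0], "angular": [0, 0, 0], "fingers": 0.1},
    {"linear": [5, -35, 0], "angular": [0, 0, 0], "fingers": 0.1},
    {"linear": [5, -35, 0], "angular": [0, 0, 0], "fingers": 0.1},
    {"linear": [0, -20, 0], "angular": [0, 0, 0], "fingers": 0.1}
  ]
}}

```text
time: 14.97
tcp_pos: [440.4, -24.2, 97.3]
tool_rot: [-0.104, 0.995, -0.002, 0.013]
wrist_force: [0.4, 0.8, -1.4]
grip_width: 0.278
```

```bash
python3 - <<'E'
from h import *
plan(421.3,-43,32.2,101.5)
E
```

```text
psi 101.92 tcp [440.4 -24.2  97.3] turn_tool_z 0.007 (0.1 rows)  shift tool [ 22.5 -14.6  65.1] tilt fix [-0.0058  0.0261  0.    ]
```

Request:
{"fn": "apply_moves", "kwargs": {
  "commands": [
    {"linear": [12, -8, 0], "angular": [-0.006, 0.026, 0.007], "fingers": 0.1},
    {"linear": [11, -7, 10], "angular": [0, 0, 0], "fingers": 0.1},
    {"linear": [0, 0, 20], "angular": [0, 0, 0], "fingers": 0.1},
    {"linear": [0, 0, 15], "angular": [0, 0, 0], "fingers": 0.1},
    {"linear": [0, 0, 5], "angular": [0, 0, 0], "fingers": 0.1},
    {"linear": [0, 0, 0], "angular": [0, 0, 0], "fingers": 0.1}
  ]
}}

```text
time: 15.47
tcp_pos: [428.9, -54.6, 50.0]
tool_rot: [-0.093, 0.996, -0.004, 0.008]
wrist_force: [0.3, 1.0, -1.5]
grip_width: 0.28
```

```bash
python3 - <<'E'
from h import *
plan(421.3,-43,32.2,101.5)
E
```

```text
psi 100.62 tcp [428.9 -54.6  50. ] turn_tool_z -0.015 (0.1 rows)  shift tool [ 5.2 12.9 17.8] tilt fix [-0.0097  0.0152 -0.    ]
```

Request:
{"fn": "apply_moves", "kwargs": {
  "commands": [
    {"linear": [5, 12, 3], "angular": [-0.01, 0.015, -0.015], "fingers": 0.1},
    {"linear": [0, 0, 5], "angular": [0, 0, 0], "fingers": 0.1},
    {"linear": [0, 0, 0], "angular": [0, 0, 0], "fingers": 0.1}
  ]
}}

```text
time: 15.72
tcp_pos: [423.1, -42.8, 42.7]
tool_rot: [-0.101, 0.995, 0.0, 0.001]
wrist_force: [0.4, -1.4, -1.6]
grip_width: 0.281
```

```bash
python3 - <<'E'
from h import *
plan(421.3,-43,32.2,101.5)
E
```

```text
psi 101.58 tcp [423.1 -42.8  42.7] turn_tool_z 0.001 (0.0 rows)  shift tool [ 1.8  0.1 10.5] tilt fix [ 0.0002  0.0015 -0.    ]
```

Request:
{"fn": "apply_moves", "kwargs": {
  "commands": [
    {"linear": [1.5, 0, 5], "angular": [0, 0.001, 0], "fingers": 0.1},
    {"linear": [0, 0, 3], "angular": [0, 0, 0], "fingers": 0.1},
    {"linear": [0, 0, 1.5], "angular": [0, 0, 0], "fingers": 0.1}
  ]
}}

```text
time: 15.97
tcp_pos: [423.0, -42.2, 33.7]
tool_rot: [-0.102, 0.995, -0.0, 0.002]
wrist_force: [-0.3, 0.5, -1.7]
grip_width: 0.278
```

```bash
python3 - <<'E'
from h import *
plan(421.3,-43,32.2,101.5); print(env.sense()['wrist_force'])
E
```

```text
psi 101.73 tcp [423.  -42.2  33.7] turn_tool_z 0.004 (0.0 rows)  shift tool [ 1.8 -0.5  1.5] tilt fix [-0.001   0.0036 -0.    ]
[-0.2626714   0.454602   -1.73312659]
```

Request:
{"fn": "apply_moves", "kwargs": {
  "commands": [
    {"linear": [0, 0, 2], "angular": [0, 0.003, 0], "fingers": 0.1},
    {"linear": [0, 0, 0], "angular": [0, 0, 0], "fingers": 0.35},
    {"linear": [0, 0, 0], "angular": [0, 0, 0], "fingers": 0.45},
    {"linear": [0, 0, -5], "angular": [0, 0, 0], "fingers": 0.5},
    {"linear": [0, 0, -25], "angular": [0, 0, 0], "fingers": 0.5},
    {"linear": [0, 0, -38], "angular": [0, 0, 0], "fingers": 0.5},
    {"linear": [0, 0, -38], "angular": [0, 0, 0], "fingers": 0.5},
    {"linear": [0, 0, -38], "angular": [0, 0, 0.1], "fingers": 0.5},
    {"linear": [0, 0, -38], "angular": [0, 0, 0.12], "fingers": 0.5},
    {"linear": [0, 0, -30], "angular": [0, 0, 0.12], "fingers": 0.5},
    {"linear": [0, 0, 0], "angular": [0, 0, 0.12], "fingers": 0.5},
    {"linear": [0, 0, 0], "angular": [0, 0, 0.12], "fingers": 0.5}
  ]
}}

```text
time: 16.97
tcp_pos: [422.4, -42.2, 258.5]
tool_rot: [0.198, 0.98, -0.0, 0.002]
wrist_force: [-0.2, -0.1, -0.6]
grip_width: 0.501
```

Request:
{"fn": "apply_moves", "kwargs": {
  "commands": [
    {"linear": [0, 0, 0], "angular": [0, 0, 0.12], "fingers": 0.5},
    {"linear": [0, 0, 0], "angular": [0, 0, 0.12], "fingers": 0.5},
    {"linear": [0, 0, 0], "angular": [0, 0, 0.12], "fingers": 0.5},
    {"linear": [0, 0, 0], "angular": [0, 0, 0.12], "fingers": 0.5},
    {"linear": [0, 0, 0], "angular": [0, 0, 0.12], "fingers": 0.5},
    {"linear": [0, 0, 0], "angular": [0, 0, 0.12], "fingers": 0.5},
    {"linear": [0, 0, 0], "angular": [0, 0, 0.12], "fingers": 0.5},
    {"linear": [9, 35, 0], "angular": [0, 0, 0], "fingers": 0.5},
    {"linear": [9, 35, 0], "angular": [0, 0, 0], "fingers": 0.5},
    {"linear": [9, 35, 0], "angular": [0, 0, 0], "fingers": 0.5},
    {"linear": [9, 35, 0], "angular": [0, 0, 0], "fingers": 0.5},
    {"linear": [9, 35, 0], "angular": [0, 0, 0], "fingers": 0.5}
  ]
}}

```text
time: 17.97
tcp_pos: [577.3, 49.9, 271.1]
tool_rot: [0.6, 0.8, 0.003, 0.008]
wrist_force: [0.2, -0.6, 0.5]
grip_width: 0.502
```

```bash
python3 - <<'E'
from h import *
plan(620,45,240,11.6); print(env.sense()['joints'].round(2))
snap('wrist','w3');snap('top','t3')
E
```

```text
psi 16.27 tcp [577.3  49.9 271.1] turn_tool_z 0.082 (0.7 rows)  shift tool [-13.4  40.9  31.1] tilt fix [0.0146 0.0098 0.    ]
[ 0.09  0.38  0.25  1.42 -0.01  1.38]
```

View pics/w3.png

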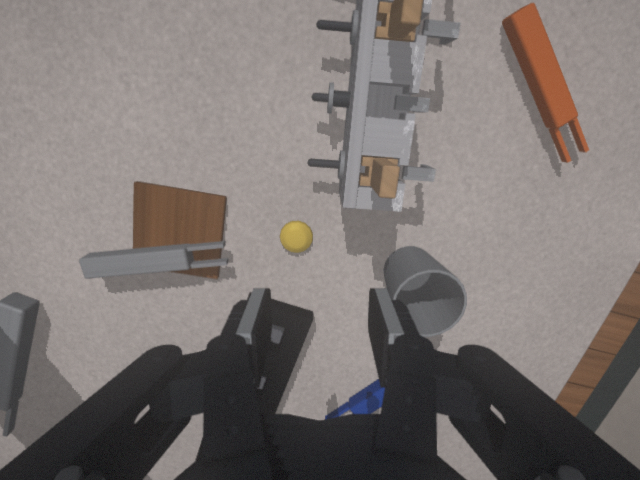

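The wrist view shows bars 0 and 2 pushed in: collars are at (343,163) and (355,25), flush to the rail, while bay 1's is still out at (330,97). The fork has been knocked off the coaster's middle, with its handle at about (135,261), so I'll re-place it at the end. I'll check the rail model here and then view the stand.

```bash
python3 - <<'E'
from h import *
s=load('w3');p=np.load('rail.npy')
def W(b):
    c,t=np.cos(p[2]),np.sin(p[2]);return [p[0]+c*b[0]-t*b[1],p[1]+t*b[0]+c*b[1],b[2]]
for y,o in((-93,(309,162)),(-31,(313,97)),(31,(318,25))): print(y,'pin tip pred',w2p(s,W((-66,y,26))),'obs',o, p2w(s,*o,26),np.round(W((-66,y,26)),1))
for y in(-93,):print('fin top corners pred',[w2p(s,W((dx,y+dy,112))) for dx in(-7,7) for dy in(-13,13)])
# fork on coaster
print('fork', p2w(s,82,266,30),p2w(s,188,261,30),'tips',p2w(s,224,254,24),'coaster',np.mean([p2w(s,*a,8) for a in[(135,182),(226,197),(219,278),(133,262)]],0))
im=cv2.imread('pics/w3.png')[120:230,310:460];cv2.imwrite('pics/c4.png',cv2.resize(im,None,fx=5,fy=5,interpolation=2))
# stand view pose: camera at psi=-93.4 looking from robot side
plan(520,-235,250,-3.4)
E
```

```text
-93 pin tip pred [310.1 161.4] obs (309, 162) [560.3  79.6  26. ] [561.1  80.5  26. ]
-31 pin tip pred [314.9  96. ] obs (313, 97) [547.2 139.8  26. ] [548.7 141.2  26. ]
31 pin tip pred [320.3  23.7] obs (318, 25) [534.5 200.3  26. ] [536.2 201.9  26. ]
fin top corners pred [array([381.9, 197.7]), array([386.5, 164.8]), array([399.3, 199.1]), array([404.3, 166.3])]
fork [351.5 -96.6  30. ] [463.  -58.2  30. ] tips [498.1 -42.1  24. ] coaster [441.05  -36.725   8.   ]
psi 16.48 tcp [579.8  51.7 268.4] turn_tool_z 0.347 (2.9 rows)  shift tool [-289.8  -42.7   18.4] tilt fix [0.0141 0.0087 0.    ]
```

View pics/c4.png

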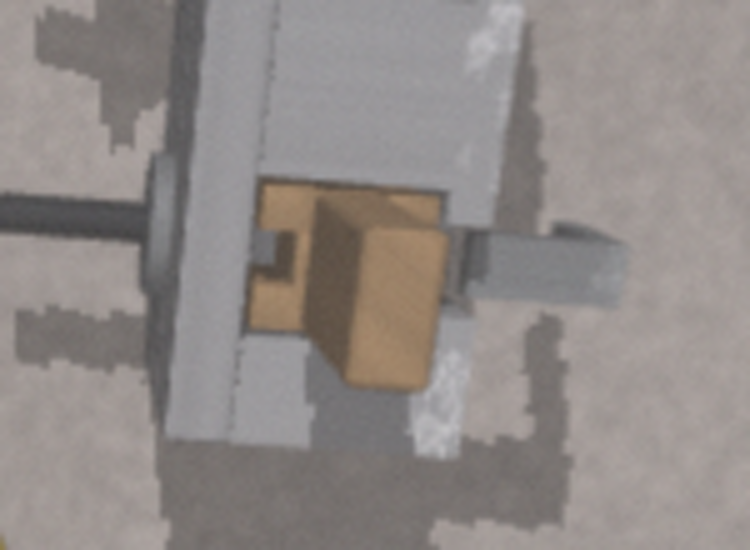

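Request:
{"fn": "apply_moves", "kwargs": {
  "commands": [
    {"linear": [0, 0, 0], "angular": [0.014, 0.009, 0.115], "fingers": 0.5},
    {"linear": [0, 0, 0], "angular": [0, 0, 0.115], "fingers": 0.5},
    {"linear": [0, 0, 0], "angular": [0, 0, 0.115], "fingers": 0.5},
    {"linear": [-35, 0, 0], "angular": [0, 0, 0], "fingers": 0.5},
    {"linear": [-35, 0, 0], "angular": [0, 0, 0], "fingers": 0.5},
    {"linear": [-35, 0, 0], "angular": [0, 0, 0], "fingers": 0.5},
    {"linear": [-35, 0, 0], "angular": [0, 0, 0], "fingers": 0.5},
    {"linear": [-35, 0, 0], "angular": [0, 0, 0], "fingers": 0.5},
    {"linear": [-35, 0, 0], "angular": [0, 0, 0], "fingers": 0.5},
    {"linear": [-35, 0, 0], "angular": [0, 0, 0], "fingers": 0.5},
    {"linear": [-35, 0, 0], "angular": [0, 0, 0], "fingers": 0.5},
    {"linear": [-35, 0, 0], "angular": [0, 0, 0], "fingers": 0.5}
  ]
}}

```text
time: 19.07
tcp_pos: [552.0, -267.8, 270.7]
tool_rot: [0.728, 0.686, -0.001, -0.002]
wrist_force: [0.5, 0.4, 0.6]
grip_width: 0.502
```

Request:
{"fn": "apply_moves", "kwargs": {
  "commands": [
    {"linear": [-35, 0, 0], "angular": [0, 0, 0], "fingers": 0.5},
    {"linear": [-35, 0, 0], "angular": [0, 0, 0], "fingers": 0.5},
    {"linear": [-30, 0, 0], "angular": [0, 0, 0], "fingers": 0.5},
    {"linear": [0, 0, 0], "angular": [0, 0, 0], "fingers": 0.5}
  ]
}}

```text
time: 19.4
tcp_pos: [539.3, -379.6, 272.2]
tool_rot: [0.731, 0.682, -0.002, -0.001]
wrist_force: [-0.6, 0.1, -0.6]
grip_width: 0.499
```

```bash
python3 - <<'E'
from h import *
plan(560,-370,255,-3.4)
snap('wrist','w4')
s=load('w3');print('fin0',[p2w(s,310+u/5-.4,120+v/5-.4,112) for u,v in((362,226),(446,230),(432,388),(348,385))])
E
```

```text
psi -3.95 tcp [ 539.3 -379.6  272.2] turn_tool_z -0.010 (0.1 rows)  shift tool [10.8 20.1 17.2] tilt fix [-0.0042  0.0015  0.    ]
fin0 [array([613. , 104.1, 112. ]), array([625.7, 107.2, 112. ]), array([632.2,  83.1, 112. ]), array([619.2,  79.8, 112. ])]
```

View pics/w4.png

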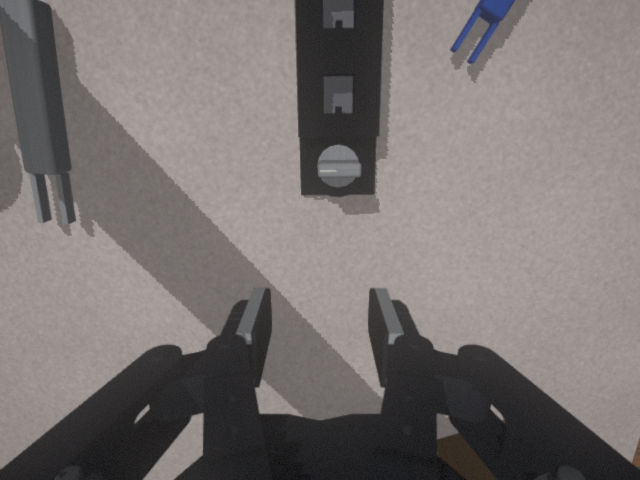

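The stand is seen along its length: knob at (340,170), socket 0 at (339,94) with its key at the bottom, and socket 1 partly at (340,12). Enlarging.

```bash
python3 - <<'E'
from h import *
im=cv2.imread('pics/w4.png');im=cv2.convertScaleAbs(im,alpha=1.8)
a=cv2.resize(im[60:210,290:390],None,fx=4,fy=4,interpolation=2);
b=cv2.resize(cv2.convertScaleAbs(cv2.imread('pics/w1.png'),alpha=1.8)[60:185,440:640],None,fx=2,fy=4.8,interpolation=2)
cv2.imwrite('pics/c5.png',a)
E
```

```text
(no output)
```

View pics/c5.png

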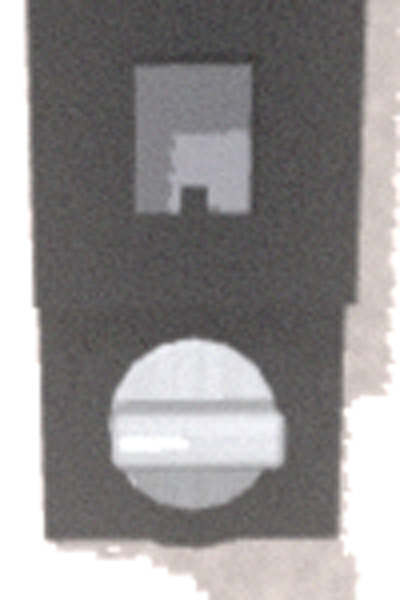

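```bash
python3 - <<'E'
from h import *
s=load('w4');f=lambda u,v,z:p2w(s,290+u/4-.4,60+v/4-.4,z)
print('cam',s['xyz'].round(1), 'view dir',-rot(s)[:,2].round(3))
for z in(6,24):print(z,'L,R,T,B',f(135,140,z),f(252,140,z),f(193,62,z),f(193,213,z),'key',f(182,190,z),f(208,190,z),f(195,190,z))
print('block end',f(34,305,24),f(357,303,24),'plate',f(46,538,6),f(337,538,6))
print('knob disc c z20',f(194,424,20),'bar top corners',[f(*a,50) for a in((111,405),(286,408),(286,468),(113,468))])
t=load('top0');g=lambda u,v,z:p2w(t,185+u/2.58-.3,165+v/2.58-.3,z)
w=load('w1');print('w1 socks z24', [p2w(w,*a,15) for a in((473,86),(545,121),(608,153))])
E
```

```text
cam [ 544.4 -301.7  393.1] view dir [-0.025 -0.309 -0.951]
6 L,R,T,B [ 548.3 -280.1    6. ] [ 577.7 -282.1    6. ] [ 563.8 -262.8    6. ] [ 561.9 -298.6    6. ] key [ 559.4 -292.9    6. ] [ 566.  -293.3    6. ] [ 562.7 -293.1    6. ]
24 L,R,T,B [ 548.1 -281.1   24. ] [ 576.1 -283.    24. ] [ 562.9 -264.6   24. ] [ 561.1 -298.8   24. ] key [ 558.7 -293.3   24. ] [ 565.  -293.7   24. ] [ 561.9 -293.5   24. ]
block end [ 520.6 -317.8   24. ] [ 600.5 -322.7   24. ] plate [ 517.4 -380.2    6. ] [ 596.6 -385.5    6. ]
knob disc c z20 [ 558.8 -350.3   20. ] bar top corners [array([ 538.4, -340.6,   50. ]), array([ 579.4, -344.1,   50. ]), array([ 578.9, -358.2,   50. ]), array([ 537.8, -355.5,   50. ])]
w1 socks z24 [array([ 571.7, -132.4,   15. ]), array([ 567.7, -208.8,   15. ]), array([ 563.4, -281.6,   15. ])]
```

Socket 0's floor measures 30 x 36 mm at z=6 as specified, centred at (563.0,-280.8), and the stand yaw is about -3.5°. The knob is at (558.6,-349.8), 69 mm from socket 0 against 70 expected. Now to divider 0.

Request:
{"fn": "apply_moves", "kwargs": {
  "commands": [
    {"linear": [38, 4, 3], "angular": [-0.004, 0.001, 0], "fingers": 0.5},
    {"linear": [38, 4, 3], "angular": [0, 0, 0], "fingers": 0.5},
    {"linear": [38, 4, 3], "angular": [0, 0, 0], "fingers": 0.5},
    {"linear": [38, 4, 3], "angular": [0, 0, 0], "fingers": 0.5},
    {"linear": [38, 4, 3], "angular": [0, 0, 0], "fingers": 0.5},
    {"linear": [38, 4, 3], "angular": [0, 0, 0], "fingers": 0.5},
    {"linear": [38, 4, 3], "angular": [0, 0, 0], "fingers": 0.5},
    {"linear": [38, 4, 3], "angular": [0, 0, 0], "fingers": 0.5},
    {"linear": [38, 4, 3], "angular": [0, 0, 0], "fingers": 0.5},
    {"linear": [38, 4, 3], "angular": [0, 0, 0], "fingers": 0.5},
    {"linear": [38, 4, 3], "angular": [0, 0, 0], "fingers": 0.5},
    {"linear": [30, 4, 3], "angular": [0, 0, 0], "fingers": 0.5}
  ]
}}

```text
time: 20.45
tcp_pos: [610.4, 87.5, 241.3]
tool_rot: [0.733, 0.68, 0.002, -0.001]
wrist_force: [0.9, -0.6, -0.7]
grip_width: 0.5
```

Request:
{"fn": "apply_moves", "kwargs": {
  "commands": [
    {"linear": [0, 0, 0], "angular": [0, 0, -0.09], "fingers": 0.5},
    {"linear": [0, 0, 0], "angular": [0, 0, -0.09], "fingers": 0.5},
    {"linear": [0, 0, 0], "angular": [0, 0, -0.09], "fingers": 0.5}
  ]
}}

```text
time: 20.7
tcp_pos: [606.5, 101.0, 241.5]
tool_rot: [0.624, 0.781, 0.003, -0.003]
wrist_force: [0.0, -0.0, 0.3]
grip_width: 0.5
```

```bash
python3 - <<'E'
from h import *
plan(622.5,93.6,140,11.6)
E
```

```text
psi 12.77 tcp [606.5 101.  241.5] turn_tool_z 0.020 (0.2 rows)  shift tool [-10.5  14.2 101.5] tilt fix [ 0.0014 -0.0076 -0.    ]
```

Request:
{"fn": "apply_moves", "kwargs": {
  "commands": [
    {"linear": [-10, 14, 0], "angular": [0.001, -0.008, 0.02], "fingers": 0.5},
    {"linear": [0, 0, 30], "angular": [0, 0, 0], "fingers": 0.5},
    {"linear": [0, 0, 30], "angular": [0, 0, 0], "fingers": 0.5},
    {"linear": [0, 0, 25], "angular": [0, 0, 0], "fingers": 0.5},
    {"linear": [0, 0, 0], "angular": [0, 0, 0], "fingers": 0.5}
  ]
}}

```text
time: 21.12
tcp_pos: [619.2, 102.4, 160.7]
tool_rot: [0.626, 0.78, 0.004, 0.002]
wrist_force: [-0.6, -0.7, -2.6]
grip_width: 0.502
```

```bash
python3 - <<'E'
from h import *
plan(622.5,93.6,104,11.6)
E
```

```text
psi 12.43 tcp [619.2 102.4 160.7] turn_tool_z 0.015 (0.1 rows)  shift tool [-9.3  1.4 56.7] tilt fix [ 0.0085 -0.001  -0.    ]
```

Request:
{"fn": "apply_moves", "kwargs": {
  "commands": [
    {"linear": [-9, 1, 0], "angular": [0.008, -0.001, 0.015], "fingers": 0.5},
    {"linear": [0, 0, 10], "angular": [0, 0, 0], "fingers": 0.5},
    {"linear": [0, 0, 0], "angular": [0, 0, 0], "fingers": 0.5}
  ]
}}

```text
time: 21.37
tcp_pos: [620.8, 95.0, 153.1]
tool_rot: [0.632, 0.775, 0.0, -0.0]
wrist_force: [0.3, 0.4, -0.7]
grip_width: 0.5
```

```bash
python3 - <<'E'
from h import *
plan(622.5,93.6,104,11.6)
E
```

```text
psi 11.66 tcp [620.8  95.  153.1] turn_tool_z 0.001 (0.0 rows)  shift tool [-1.8  1.4 49.1] tilt fix [ 0.0003 -0.0004 -0.    ]
```

Request:
{"fn": "apply_moves", "kwargs": {
  "commands": [
    {"linear": [-1.8, 1.4, 0], "angular": [0, 0, 0], "fingers": 0.5},
    {"linear": [0, 0, 20], "angular": [0, 0, 0], "fingers": 0.5},
    {"linear": [0, 0, 20], "angular": [0, 0, 0], "fingers": 0.5},
    {"linear": [0, 0, 6], "angular": [0, 0, 0], "fingers": 0.5},
    {"linear": [0, 0, 0], "angular": [0, 0, 0], "fingers": 0.5}
  ],
  "grip_force": 40
}}

```text
time: 21.78
tcp_pos: [628.4, 93.4, 114.4]
tool_rot: [0.632, 0.775, 0.006, 0.005]
wrist_force: [-0.7, -0.0, -0.0]
grip_width: 0.498
```

```bash
python3 - <<'E'
from h import *
plan(622.5,93.6,104,11.6)
E
```

```text
psi 11.59 tcp [628.4  93.4 114.4] turn_tool_z -0.000 (0.0 rows)  shift tool [ 1.3 -5.7 10.4] tilt fix [0.0157 0.0003 0.    ]
```

Request:
{"fn": "apply_moves", "kwargs": {
  "commands": [
    {"linear": [1, -5.5, 0], "angular": [0.016, 0, 0], "fingers": 0.5},
    {"linear": [0, 0, 6], "angular": [0, 0, 0], "fingers": 0.5},
    {"linear": [0, 0, 4], "angular": [0, 0, 0], "fingers": 0.5},
    {"linear": [0, 0, 0], "angular": [0, 0, 0], "fingers": 0.5}
  ]
}}

```text
time: 22.12
tcp_pos: [624.6, 93.4, 107.9]
tool_rot: [0.632, 0.775, 0.001, 0.001]
wrist_force: [-0.6, 0.3, -0.6]
grip_width: 0.497
```

```bash
python3 - <<'E'
from h import *
plan(622.5,93.6,104,11.6)
E
```

```text
psi 11.57 tcp [624.6  93.4 107.9] turn_tool_z -0.000 (0.0 rows)  shift tool [ 0.6 -2.   3.9] tilt fix [ 0.0038  0.0006 -0.    ]
```

Request:
{"fn": "apply_moves", "kwargs": {
  "commands": [
    {"linear": [0.5, -1.5, 3], "angular": [0.004, 0, 0], "fingers": 0.5},
    {"linear": [0, 0, 0], "angular": [0, 0, 0], "fingers": 0.3},
    {"linear": [0, 0, 0], "angular": [0, 0, 0], "fingers": 0.2},
    {"linear": [0, 0, 0], "angular": [0, 0, 0], "fingers": 0.05},
    {"linear": [0, 0, 0], "angular": [0, 0, 0], "fingers": 0.05},
    {"linear": [0, 0, 0], "angular": [0, 0, 0], "fingers": 0.05},
    {"linear": [0, 0, 0], "angular": [0, 0, 0], "fingers": 0.05}
  ],
  "grip_force": 40
}}

```text
time: 22.7
tcp_pos: [623.6, 93.8, 105.9]
tool_rot: [0.632, 0.775, 0.0, 0.001]
wrist_force: [-0.6, -0.5, -0.2]
grip_width: 0.158
```

```bash
python3 - <<'E'
from h import *
plan(622.5,93.6,104,11.6);print(env.sense()['wrist_force'].round(1))
E
```

```text
psi 11.58 tcp [623.6  93.8 105.9] turn_tool_z -0.000 (0.0 rows)  shift tool [-0.  -1.1  1.9] tilt fix [ 0.0016  0.0007 -0.    ]
[-0.6 -0.5 -0.2]
```

Request:
{"fn": "apply_moves", "kwargs": {
  "commands": [
    {"linear": [0, 0, -8], "angular": [0.001, 0, 0], "fingers": 0.05},
    {"linear": [0, 0, -15], "angular": [0, 0, 0], "fingers": 0.05},
    {"linear": [0, 0, -20], "angular": [0, 0, 0], "fingers": 0.05},
    {"linear": [0, 0, -25], "angular": [0, 0, 0], "fingers": 0.05},
    {"linear": [0, 0, -25], "angular": [0, 0, 0], "fingers": 0.05},
    {"linear": [-20, -8, -15], "angular": [0, 0, 0], "fingers": 0.05},
    {"linear": [-32, -12, 0], "angular": [0, 0, 0], "fingers": 0.05},
    {"linear": [-32, -12, 0], "angular": [0, 0, 0], "fingers": 0.05},
    {"linear": [-32, -12, 0], "angular": [0, 0, 0], "fingers": 0.05},
    {"linear": [-32, -12, 0], "angular": [0, 0, 0], "fingers": 0.05},
    {"linear": [-32, -12, 0], "angular": [0, 0, 0], "fingers": 0.05}
  ]
}}

```text
time: 23.62
tcp_pos: [596.5, -94.1, 225.2]
tool_rot: [0.626, 0.78, 0.004, 0.004]
wrist_force: [0.5, -0.2, 0.0]
grip_width: 0.154
```

Request:
{"fn": "apply_moves", "kwargs": {
  "commands": [
    {"linear": [-32, -12, 0], "angular": [0, 0, 0], "fingers": 0.05},
    {"linear": [-32, -12, 0], "angular": [0, 0, 0], "fingers": 0.05},
    {"linear": [-32, -12, 0], "angular": [0, 0, 0], "fingers": 0.05},
    {"linear": [-32, -12, 0], "angular": [0, 0, 0], "fingers": 0.05},
    {"linear": [-32, -12, 0], "angular": [0, 0, 0], "fingers": 0.05},
    {"linear": [-10, -4, 0], "angular": [0, 0, 0], "fingers": 0.05},
    {"linear": [0, 0, 0], "angular": [0, 0, -0.11], "fingers": 0.05},
    {"linear": [0, 0, 0], "angular": [0, 0, -0.11], "fingers": 0.05},
    {"linear": [0, 0, 0], "angular": [0, 0, -0.11], "fingers": 0.05},
    {"linear": [0, 0, 0], "angular": [0, 0, -0.11], "fingers": 0.05},
    {"linear": [0, 0, 0], "angular": [0, 0, -0.11], "fingers": 0.05},
    {"linear": [0, 0, 0], "angular": [0, 0, -0.11], "fingers": 0.05}
  ]
}}

```text
time: 24.62
tcp_pos: [565.2, -292.6, 232.7]
tool_rot: [0.332, 0.943, 0.001, 0.008]
wrist_force: [-0.3, -0.6, -0.9]
grip_width: 0.157
```

Request:
{"fn": "apply_moves", "kwargs": {
  "commands": [
    {"linear": [0, 0, 0], "angular": [0, 0, -0.11], "fingers": 0.05},
    {"linear": [0, 0, 0], "angular": [0, 0, -0.11], "fingers": 0.05},
    {"linear": [0, 0, 0], "angular": [0, 0, -0.11], "fingers": 0.05},
    {"linear": [0, 0, 0], "angular": [0, 0, -0.11], "fingers": 0.05},
    {"linear": [0, 0, 0], "angular": [0, 0, -0.11], "fingers": 0.05},
    {"linear": [0, 0, 0], "angular": [0, 0, 0], "fingers": 0.05}
  ]
}}

```text
time: 25.12
tcp_pos: [565.4, -290.5, 236.0]
tool_rot: [0.047, 0.999, -0.001, 0.009]
wrist_force: [-0.8, -0.2, -0.1]
grip_width: 0.15
```

```bash
python3 - <<'E'
from h import *
plan(563,-280.9,120,86.5);print(env.sense()['joints'].round(2),env.sense()['grip_width'])
E
```

```text
psi 84.59 tcp [ 565.4 -290.5  236. ] turn_tool_z -0.033 (0.3 rows)  shift tool [  3.    9.4 116. ] tilt fix [-0.0007  0.0172 -0.    ]
[-0.48  0.51  0.36  1.4   0.01 -0.38] 0.15002129089096175
```

Request:
{"fn": "apply_moves", "kwargs": {
  "commands": [
    {"linear": [3, 9, 5], "angular": [-0.001, 0.017, -0.033], "fingers": 0.05},
    {"linear": [0, 0, 25], "angular": [0, 0, 0], "fingers": 0.05},
    {"linear": [0, 0, 30], "angular": [0, 0, 0], "fingers": 0.05},
    {"linear": [0, 0, 30], "angular": [0, 0, 0], "fingers": 0.05},
    {"linear": [0, 0, 18], "angular": [0, 0, 0], "fingers": 0.05},
    {"linear": [0, 0, 0], "angular": [0, 0, 0], "fingers": 0.05}
  ]
}}

```text
time: 25.62
tcp_pos: [565.2, -277.2, 127.9]
tool_rot: [0.033, 0.999, -0.001, 0.002]
wrist_force: [-0.1, 0.9, -0.8]
grip_width: 0.157
```

```bash
python3 - <<'E'
from h import *
plan(563,-280.9,98,86.5)
E
```

```text
psi 86.23 tcp [ 565.2 -277.2  127.9] turn_tool_z -0.005 (0.0 rows)  shift tool [ 2.  -3.9 29.9] tilt fix [-0.0009  0.0035 -0.    ]
```

Request:
{"fn": "apply_moves", "kwargs": {
  "commands": [
    {"linear": [2, -4, 5], "angular": [-0.001, 0.004, -0.005], "fingers": 0.05},
    {"linear": [0, 0, 12], "angular": [0, 0, 0], "fingers": 0.05},
    {"linear": [0, 0, 10], "angular": [0, 0, 0], "fingers": 0.05},
    {"linear": [0, 0, 0], "angular": [0, 0, 0], "fingers": 0.05}
  ]
}}

```text
time: 25.95
tcp_pos: [563.7, -280.1, 100.8]
tool_rot: [0.03, 1.0, 0.0, -0.0]
wrist_force: [0.0, 0.2, -1.4]
grip_width: 0.154
```

```bash
python3 - <<'E'
from h import *
plan(563,-280.9,98,86.5)
E
```

```text
psi 86.52 tcp [ 563.7 -280.1  100.8] turn_tool_z 0.000 (0.0 rows)  shift tool [ 0.6 -0.8  2.8] tilt fix [ 0.     -0.0003  0.    ]
```

```bash
python3 - <<'E'
from h import *
s=snap('wrist','w5');q=snap('scene','s5');t=snap('top','t5')
u=w2p(s,[563,-281,20]);v=w2p(q,[563,-281,30]);print(u,v)
def f(n,c,h,w,k):
    y=max(0,min(int(c[1])-h,480-2*h));x=max(0,min(int(c[0])-w,640-2*w));print(n,x,y)
    return cv2.convertScaleAbs(cv2.resize(cv2.imread('pics/%s.png'%n)[y:y+2*h,x:x+2*w],None,fx=k,fy=k,interpolation=2),alpha=1.6)
cv2.imwrite('pics/c6.png',np.hstack([f('w5',u,100,100,2),f('s5',v,40,40,5)]))
E
```

```text
[319.9 256.1] [201.7 207.5]
w5 219 156
s5 161 167
```

View pics/c6.png

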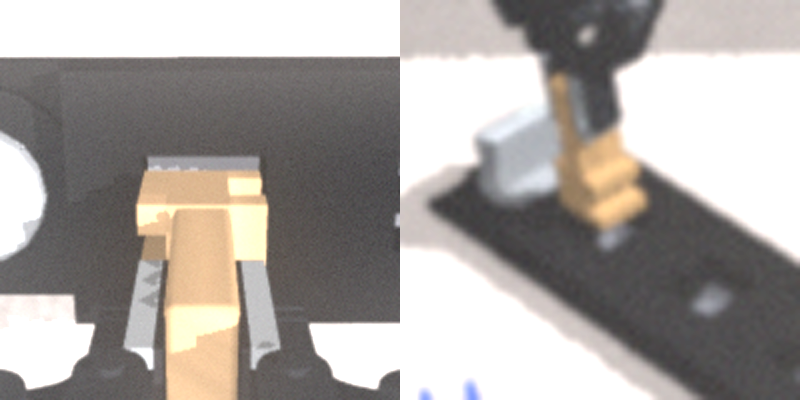

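Foot hovers over socket 0; the floor strip spans crop x 149–260 at row 156–170 and the foot's lower edge about 143–261. Checking against the projection.

```bash
python3 - <<'E'
from h import *
s=load('w5');t=env.sense()['tcp_pos'];print(t)
f=lambda u,v,z:p2w(s,219+u/2-.25,156+v/2-.25,z)
print('strip corners z6',f(149,156,6),f(260,156,6),'z24',f(149,156,24),f(260,156,24))
a=np.radians(86.5);dx=np.array([np.cos(a),np.sin(a)]);dy=np.array([-dx[1],dx[0]])
for z in(31,57):
  for i,j in((-16,13),(16,13),(-16,-13),(16,-13)):
    w=t[:2]+i*dx+j*dy;print(z,i,j,((w2p(s,[*w,z])-[218.75,155.75])*2).round(0))
for i,j in((-7,13),(7,13),(-7,-13),(7,-13)):
    w=t[:2]+i*dx+j*dy;print('fin base',i,j,((w2p(s,[*w,57])-[218.75,155.75])*2).round(0))
E
```

```text
[ 564.84227957 -280.7096939   103.08563302]
strip corners z6 [ 552.5 -297.2    6. ] [ 554.5 -262.3    6. ] z24 [ 546.8 -295.4   24. ] [ 548.7 -263.5   24. ]
31 -16 13 [147. 178.]
31 16 13 [261. 178.]
31 -16 -13 [149. 262.]
31 16 -13 [258. 262.]
57 -16 13 [139. 213.]
57 16 13 [269. 213.]
57 -16 -13 [142. 306.]
57 16 -13 [266. 306.]
fin base -7 13 [176. 213.]
fin base 7 13 [232. 213.]
fin base -7 -13 [177. 306.]
fin base 7 -13 [231. 306.]
```

```bash
python3 - <<'E'
from h import *
s=load('w5');f=lambda u,v,z:p2w(s,219+u/2-.25,156+v/2-.25,z)
print('bottom edge z33',f(143,172,33),f(261,172,33),'top edge z59',f(137,196,59),f(267,196,59),'fin base z59', f(178,210,59),f(230,210,59))
plan(563,-280.9,98,86.5)
im=cv2.imread('pics/w5.png')[225:345,270:370];cv2.imwrite('pics/c7.png',cv2.convertScaleAbs(cv2.resize(im,None,fx=5,fy=5,interpolation=2),alpha=1.3))
E
```

```text
bottom edge z33 [ 548.4 -296.6   33. ] [ 550.4 -264.    33. ] top edge z59 [ 545.6 -295.8   59. ] [ 547.5 -264.4   59. ] fin base z59 [ 549.8 -286.1   59. ] [ 550.6 -273.5   59. ]
psi 86.53 tcp [ 564.8 -280.7  103.1] turn_tool_z 0.001 (0.0 rows)  shift tool [ 1.8 -0.3  5.1] tilt fix [-0.0013  0.0029  0.    ]
```

View pics/c7.png

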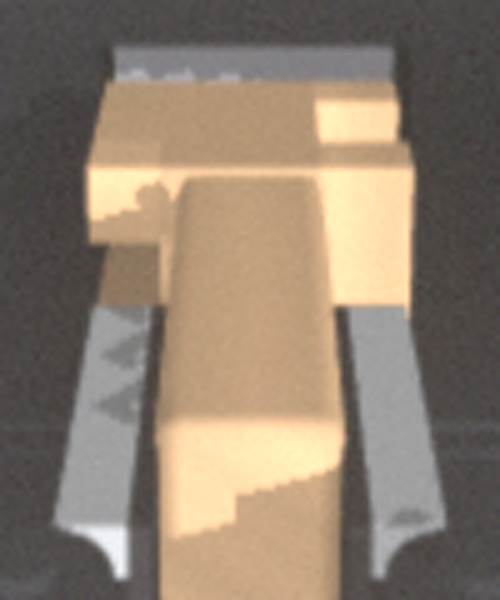

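By the same camera the foot is about 2 mm towards -x of the TCP, so it's centred over socket 0 (562.8 against 563.0). I'll descend straight, watching the force.

Request:
{"fn": "apply_moves", "kwargs": {
  "commands": [
    {"linear": [0, 0, 5], "angular": [-0.001, 0.003, 0], "fingers": 0.05},
    {"linear": [0, 0, 4], "angular": [0, 0, 0], "fingers": 0.05},
    {"linear": [0, 0, 0], "angular": [0, 0, 0], "fingers": 0.05}
  ]
}}

```text
time: 26.35
tcp_pos: [566.5, -281.7, 96.1]
tool_rot: [0.03, 1.0, -0.001, 0.002]
wrist_force: [0.8, -0.2, -0.5]
grip_width: 0.158
```

```bash
python3 - <<'E'
from h import *
plan(564.8,-280.7,76,86.5)
E
```

```text
psi 86.50 tcp [ 566.5 -281.7   96.1] turn_tool_z 0.000 (0.0 rows)  shift tool [ 1.8  0.9 20.1] tilt fix [-0.0022  0.0045  0.    ]
```

Request:
{"fn": "apply_moves", "kwargs": {
  "commands": [
    {"linear": [0, 0, 4], "angular": [0, 0, 0], "fingers": 0.05},
    {"linear": [0, 0, 3], "angular": [0, 0, 0], "fingers": 0.05}
  ]
}}

```text
time: 26.52
tcp_pos: [567.6, -282.2, 93.3]
tool_rot: [0.031, 1.0, -0.002, 0.004]
wrist_force: [-6.4, 3.1, 22.6]
grip_width: 0.157
```

```bash
python3 - <<'E'
from h import *
plan(564.8,-280.7,76,86.5)
E
```

```text
psi 86.50 tcp [ 567.6 -282.2   93.3] turn_tool_z 0.000 (0.0 rows)  shift tool [ 2.9  1.3 17.3] tilt fix [-0.0039  0.0085  0.    ]
```

Request:
{"fn": "apply_moves", "kwargs": {
  "commands": [
    {"linear": [1, 0.5, -4], "angular": [-0.004, 0.008, 0], "fingers": 0.05},
    {"linear": [2.5, 1, 0], "angular": [0, 0, 0], "fingers": 0.05},
    {"linear": [0, 0, 0], "angular": [0, 0, 0], "fingers": 0.05}
  ]
}}

```text
time: 26.77
tcp_pos: [564.5, -280.7, 99.3]
tool_rot: [0.031, 1.0, -0.0, 0.001]
wrist_force: [-0.5, 0.4, -0.6]
grip_width: 0.154
```

```bash
python3 - <<'E'
from h import *
plan(564.8,-280.7,76,86.5);print(env.sense()['wrist_force'].round(1))
E
```

```text
psi 86.49 tcp [ 564.5 -280.7   99.3] turn_tool_z -0.000 (0.0 rows)  shift tool [-0.3  0.  23.3] tilt fix [-0.0009  0.0029 -0.    ]
[-0.5  0.4 -0.6]
```

Request:
{"fn": "apply_moves", "kwargs": {
  "commands": [
    {"linear": [0.3, 0.2, 4], "angular": [-0.001, 0.004, 0], "fingers": 0.05},
    {"linear": [0.4, 0.2, 4], "angular": [-0.001, 0.002, 0], "fingers": 0.05}
  ]
}}

```text
time: 26.93
tcp_pos: [564.3, -280.5, 91.4]
tool_rot: [0.031, 1.0, 0.0, -0.001]
wrist_force: [0.4, 0.1, -0.0]
grip_width: 0.151
```

Request:
{"fn": "apply_moves", "kwargs": {
  "commands": [
    {"linear": [0.4, 0.2, 3], "angular": [-0.001, 0.002, 0], "fingers": 0.05}
  ]
}}

```text
time: 27.02
tcp_pos: [563.6, -280.2, 87.3]
tool_rot: [0.031, 1.0, 0.001, -0.002]
wrist_force: [0.3, -0.1, -0.9]
grip_width: 0.158
```

```bash
python3 - <<'E'
from h import *
plan(564.8,-280.7,76,86.5);print(env.sense()['wrist_force'].round(1))
E
```

```text
psi 86.49 tcp [ 563.6 -280.2   87.3] turn_tool_z -0.000 (0.0 rows)  shift tool [-1.2 -0.5 11.3] tilt fix [ 0.0018 -0.0045  0.    ]
[ 0.3 -0.1 -0.9]
```

It's in the socket (z 87, no force). Going on down.

Request:
{"fn": "apply_moves", "kwargs": {
  "commands": [
    {"linear": [-0.5, -0.2, 4], "angular": [0.001, -0.004, 0], "fingers": 0.05},
    {"linear": [0, 0, 4], "angular": [0, 0, 0], "fingers": 0.05}
  ]
}}

```text
time: 27.18
tcp_pos: [563.7, -280.2, 77.3]
tool_rot: [0.031, 1.0, 0.001, -0.001]
wrist_force: [0.3, 0.1, -1.2]
grip_width: 0.159
```

Request:
{"fn": "apply_moves", "kwargs": {
  "commands": [
    {"linear": [0, 0, 2], "angular": [0, 0, 0], "fingers": 0.05},
    {"linear": [0, 0, 0], "angular": [0, 0, 0], "fingers": 0.05}
  ]
}}

```text
time: 27.35
tcp_pos: [563.5, -280.0, 75.7]
tool_rot: [0.031, 1.0, 0.001, -0.001]
wrist_force: [0.0, 0.4, 1.7]
grip_width: 0.154
```

```bash
python3 - <<'E'
from h import *
plan(564.8,-280.7,76,86.5);print(env.sense()['wrist_force'].round(1))
E
```

```text
psi 86.50 tcp [ 563.5 -280.    75.7] turn_tool_z -0.000 (0.0 rows)  shift tool [-1.3 -0.6 -0.3] tilt fix [ 0.0017 -0.0022 -0.    ]
[0.  0.4 1.7]
```

Request:
{"fn": "apply_moves", "kwargs": {
  "commands": [
    {"linear": [0, 0, 1.5], "angular": [0, 0, 0], "fingers": 0.05},
    {"linear": [0, 0, 0], "angular": [0, 0, 0], "fingers": 0.25},
    {"linear": [0, 0, 0], "angular": [0, 0, 0], "fingers": 0.4},
    {"linear": [0, 0, 0], "angular": [0, 0, 0], "fingers": 0.5},
    {"linear": [0, 0, -15], "angular": [0, 0, 0], "fingers": 0.5},
    {"linear": [0, 0, -30], "angular": [0, 0, 0], "fingers": 0.5},
    {"linear": [0, 0, -35], "angular": [0, 0, 0], "fingers": 0.5},
    {"linear": [0, 15, -25], "angular": [0, 0, 0], "fingers": 0.5},
    {"linear": [0, 35, 0], "angular": [0, 0, 0], "fingers": 0.5},
    {"linear": [0, 38, 0], "angular": [0, 0, 0], "fingers": 0.5},
    {"linear": [0, 38, 0], "angular": [0, 0, 0], "fingers": 0.5},
    {"linear": [0, 38, 0], "angular": [0, 0, 0], "fingers": 0.5}
  ]
}}

```text
time: 28.35
tcp_pos: [573.9, -119.9, 180.6]
tool_rot: [0.039, 0.999, 0.001, -0.002]
wrist_force: [0.5, 0.8, 0.1]
grip_width: 0.503
```

Request:
{"fn": "apply_moves", "kwargs": {
  "commands": [
    {"linear": [0, 38, 0], "angular": [0, 0, 0.02], "fingers": 0.5},
    {"linear": [0, 38, 0], "angular": [0, 0, 0.1], "fingers": 0.5},
    {"linear": [-4, 38, 0], "angular": [0, 0, 0.1], "fingers": 0.5},
    {"linear": [-8, 37, 0], "angular": [0, 0, 0.1], "fingers": 0.5},
    {"linear": [0, 0, 0], "angular": [0, 0, 0.11], "fingers": 0.5},
    {"linear": [0, 0, 0], "angular": [0, 0, 0.11], "fingers": 0.5},
    {"linear": [0, 0, 0], "angular": [0, 0, 0.11], "fingers": 0.5},
    {"linear": [0, 0, 0], "angular": [0, 0, 0.11], "fingers": 0.5},
    {"linear": [0, 0, 0], "angular": [0, 0, 0.11], "fingers": 0.5},
    {"linear": [0, 0, 0], "angular": [0, 0, 0.11], "fingers": 0.5},
    {"linear": [0, 0, 0], "angular": [0, 0, 0.11], "fingers": 0.5},
    {"linear": [0, 0, 0], "angular": [0, 0, 0.11], "fingers": 0.5}
  ]
}}

```text
time: 29.35
tcp_pos: [610.9, 45.0, 175.2]
tool_rot: [0.613, 0.79, -0.001, -0.005]
wrist_force: [0.5, 0.4, -0.6]
grip_width: 0.504
```

```bash
python3 - <<'E'
from h import *
plan(598.6,216.3,150,11.6)
E
```

```text
psi 14.41 tcp [610.9  45.  175.2] turn_tool_z 0.049 (0.4 rows)  shift tool [170.3  22.4  25.2] tilt fix [-0.0068 -0.0064 -0.    ]
```

Request:
{"fn": "apply_moves", "kwargs": {
  "commands": [
    {"linear": [30, 4, 0], "angular": [-0.007, -0.006, 0.049], "fingers": 0.5},
    {"linear": [35, 4, 0], "angular": [0, 0, 0], "fingers": 0.5},
    {"linear": [35, 4, 0], "angular": [0, 0, 0], "fingers": 0.5},
    {"linear": [35, 4, 0], "angular": [0, 0, 0], "fingers": 0.5},
    {"linear": [30, 4, 0], "angular": [0, 0, 0], "fingers": 0.5},
    {"linear": [0, 0, 0], "angular": [0, 0, 0], "fingers": 0.5},
    {"linear": [0, 0, 0], "angular": [0, 0, 0], "fingers": 0.5}
  ]
}}

```text
time: 29.93
tcp_pos: [597.0, 215.1, 170.6]
tool_rot: [0.637, 0.771, -0.002, -0.001]
wrist_force: [-0.3, -0.4, 0.4]
grip_width: 0.497
```

```bash
python3 - <<'E'
from h import *
plan(598.6,216.3,150,11.6)
E
```

```text
psi 10.85 tcp [597.  215.1 170.6] turn_tool_z -0.013 (0.1 rows)  shift tool [ 0.9  1.8 20.6] tilt fix [-0.0031  0.0009  0.    ]
```

Request:
{"fn": "apply_moves", "kwargs": {
  "commands": [
    {"linear": [1, 2, 0], "angular": [-0.003, 0.001, -0.013], "fingers": 0.5},
    {"linear": [0, 0, 12], "angular": [0, 0, 0], "fingers": 0.5},
    {"linear": [0, 0, 12], "angular": [0, 0, 0], "fingers": 0.5},
    {"linear": [0, 0, 0], "angular": [0, 0, 0], "fingers": 0.5}
  ]
}}

```text
time: 30.27
tcp_pos: [599.8, 214.8, 145.6]
tool_rot: [0.632, 0.775, 0.0, 0.0]
wrist_force: [0.8, -0.8, -0.5]
grip_width: 0.497
```

```bash
python3 - <<'E'
from h import *
plan(598.6,216.3,105.5,11.6)
E
```

```text
psi 11.67 tcp [599.8 214.8 145.6] turn_tool_z 0.001 (0.0 rows)  shift tool [ 1.7 -0.8 40.1] tilt fix [0.001  0.0003 0.    ]
```

Request:
{"fn": "apply_moves", "kwargs": {
  "commands": [
    {"linear": [1.5, -1.5, 12], "angular": [0.001, 0, 0], "fingers": 0.5},
    {"linear": [0, -0.5, 12], "angular": [0.002, 0, 0], "fingers": 0.5},
    {"linear": [0, -0.5, 8], "angular": [0.002, 0, 0], "fingers": 0.5},
    {"linear": [0, 0, 0], "angular": [0, 0, 0], "fingers": 0.5}
  ]
}}

```text
time: 30.6
tcp_pos: [598.4, 211.4, 113.0]
tool_rot: [0.634, 0.774, -0.002, -0.001]
wrist_force: [-1.2, -0.6, -0.5]
grip_width: 0.498
```

```bash
python3 - <<'E'
from h import *
plan(598.6,216.3,105.5,11.6)
E
```

```text
psi 11.38 tcp [598.4 211.4 113. ] turn_tool_z -0.004 (0.0 rows)  shift tool [4.8 1.1 7.5] tilt fix [-0.0034  0.0009  0.    ]
```

Request:
{"fn": "apply_moves", "kwargs": {
  "commands": [
    {"linear": [4.8, 1, 3], "angular": [-0.003, 0.001, -0.004], "fingers": 0.5},
    {"linear": [0.5, 0, 5], "angular": [0, 0, 0], "fingers": 0.5},
    {"linear": [0, 0, 0], "angular": [0, 0, 0], "fingers": 0.5}
  ]
}}

```text
time: 30.85
tcp_pos: [599.0, 216.1, 104.7]
tool_rot: [0.632, 0.775, 0.0, -0.0]
wrist_force: [0.5, 0.4, -0.3]
grip_width: 0.5
```

```bash
python3 - <<'E'
from h import *
plan(598.6,216.3,105.5,11.6)
E
```

```text
psi 11.54 tcp [599.  216.1 104.7] turn_tool_z -0.001 (0.0 rows)  shift tool [ 0.3 -0.4 -0.8] tilt fix [ 0.0002 -0.0002 -0.    ]
```

Request:
{"fn": "apply_moves", "kwargs": {
  "commands": [
    {"linear": [0, 0, 0], "angular": [0, 0, 0], "fingers": 0.3},
    {"linear": [0, 0, 0], "angular": [0, 0, 0], "fingers": 0.2},
    {"linear": [0, 0, 0], "angular": [0, 0, 0], "fingers": 0.05},
    {"linear": [0, 0, 0], "angular": [0, 0, 0], "fingers": 0.05},
    {"linear": [0, 0, 0], "angular": [0, 0, 0], "fingers": 0.05},
    {"linear": [0, 0, 0], "angular": [0, 0, 0], "fingers": 0.05}
  ]
}}

```text
time: 31.35
tcp_pos: [599.2, 216.8, 105.8]
tool_rot: [0.632, 0.775, 0.001, 0.0]
wrist_force: [-0.1, -1.1, -0.2]
grip_width: 0.152
```

Request:
{"fn": "apply_moves", "kwargs": {
  "commands": [
    {"linear": [0, 0, -8], "angular": [0, 0, 0], "fingers": 0.05},
    {"linear": [0, 0, -15], "angular": [0, 0, 0], "fingers": 0.05},
    {"linear": [0, 0, -20], "angular": [0, 0, 0], "fingers": 0.05},
    {"linear": [0, 0, -25], "angular": [0, 0, 0], "fingers": 0.05},
    {"linear": [0, 0, -25], "angular": [0, 0, 0], "fingers": 0.05},
    {"linear": [-20, -8, -10], "angular": [0, 0, 0], "fingers": 0.05},
    {"linear": [-33, -10, 0], "angular": [0, 0, 0], "fingers": 0.05},
    {"linear": [-33, -10, 0], "angular": [0, 0, 0], "fingers": 0.05},
    {"linear": [-33, -10, 0], "angular": [0, 0, 0], "fingers": 0.05},
    {"linear": [-33, -10, 0], "angular": [0, 0, 0], "fingers": 0.05},
    {"linear": [-33, -10, 0], "angular": [0, 0, 0], "fingers": 0.05},
    {"linear": [-33, -10, 0], "angular": [0, 0, 0], "fingers": 0.05}
  ]
}}

```text
time: 32.35
tcp_pos: [579.5, -9.9, 221.8]
tool_rot: [0.626, 0.78, 0.006, 0.004]
wrist_force: [-0.2, 0.2, -0.1]
grip_width: 0.152
```

Request:
{"fn": "apply_moves", "kwargs": {
  "commands": [
    {"linear": [-33, -10, 0], "angular": [0, 0, 0], "fingers": 0.05},
    {"linear": [-33, -10, 0], "angular": [0, 0, 0], "fingers": 0.05},
    {"linear": [-33, -10, 0], "angular": [0, 0, 0], "fingers": 0.05},
    {"linear": [-33, -10, 0], "angular": [0, 0, 0], "fingers": 0.05},
    {"linear": [-33, -10, 0], "angular": [0, 0, 0], "fingers": 0.05},
    {"linear": [-15, -4, 0], "angular": [0, 0, 0], "fingers": 0.05},
    {"linear": [0, 0, 0], "angular": [0, 0, -0.11], "fingers": 0.05},
    {"linear": [0, 0, 0], "angular": [0, 0, -0.11], "fingers": 0.05},
    {"linear": [0, 0, 0], "angular": [0, 0, -0.11], "fingers": 0.05},
    {"linear": [0, 0, 0], "angular": [0, 0, -0.11], "fingers": 0.05},
    {"linear": [0, 0, 0], "angular": [0, 0, -0.11], "fingers": 0.05},
    {"linear": [0, 0, 0], "angular": [0, 0, -0.11], "fingers": 0.05}
  ]
}}

```text
time: 33.35
tcp_pos: [563.2, -219.2, 232.5]
tool_rot: [0.333, 0.943, 0.003, 0.014]
wrist_force: [0.6, 0.1, -0.2]
grip_width: 0.157
```

Request:
{"fn": "apply_moves", "kwargs": {
  "commands": [
    {"linear": [0, 0, 0], "angular": [0, 0, -0.11], "fingers": 0.05},
    {"linear": [0, 0, 0], "angular": [0, 0, -0.11], "fingers": 0.05},
    {"linear": [0, 0, 0], "angular": [0, 0, -0.11], "fingers": 0.05},
    {"linear": [0, 0, 0], "angular": [0, 0, -0.11], "fingers": 0.05},
    {"linear": [0, 0, 0], "angular": [0, 0, -0.11], "fingers": 0.05},
    {"linear": [0, 0, 0], "angular": [0, 0, 0], "fingers": 0.05}
  ]
}}

```text
time: 33.85
tcp_pos: [563.7, -219.9, 237.8]
tool_rot: [0.049, 0.999, -0.002, 0.017]
wrist_force: [-0.1, 0.0, 0.1]
grip_width: 0.159
```

```bash
python3 - <<'E'
from h import *
plan(567.9,-205.6,125,86.5)
E
```

```text
psi 84.35 tcp [ 563.7 -219.9  237.8] turn_tool_z -0.038 (0.3 rows)  shift tool [ -3.3  14.6 112.8] tilt fix [-0.0026  0.0349 -0.    ]
```

Request:
{"fn": "apply_moves", "kwargs": {
  "commands": [
    {"linear": [-3, 14, 5], "angular": [-0.003, 0.035, -0.038], "fingers": 0.05},
    {"linear": [0, 0, 25], "angular": [0, 0, 0], "fingers": 0.05},
    {"linear": [0, 0, 30], "angular": [0, 0, 0], "fingers": 0.05},
    {"linear": [0, 0, 30], "angular": [0, 0, 0], "fingers": 0.05},
    {"linear": [0, 0, 18], "angular": [0, 0, 0], "fingers": 0.05},
    {"linear": [0, 0, 0], "angular": [0, 0, 0], "fingers": 0.05}
  ]
}}

```text
time: 34.35
tcp_pos: [572.5, -207.4, 134.0]
tool_rot: [0.038, 0.999, -0.002, 0.006]
wrist_force: [-1.1, -0.6, -1.7]
grip_width: 0.153
```

```bash
python3 - <<'E'
from h import *
plan(567.9,-205.6,102,86.5)
snap('wrist','w6')
a,b=[cv2.imread('pics/%s.png'%n)[...,2].astype(float)-cv2.imread('pics/%s.png'%n)[...,0] for n in('w5','w6')]
# red-blue = bamboo mask; foot top/bottom edges
for m in(a,b):
    print([ (np.where(m[200:300,c]>25)[0][:1]+200).tolist() for c in(300,312,320,328,340)], [np.where(m[r,260:380]>25)[0][[0,-1]]+260 for r in(250,262,300,320)])
E
```

```text
psi 85.59 tcp [ 572.5 -207.4  134. ] turn_tool_z -0.016 (0.1 rows)  shift tool [ 4.7  1.5 32. ] tilt fix [-0.0041  0.0124  0.    ]
[[241], [241], [241], [241], [241]] [array([289, 349]), array([287, 352]), array([302, 337]), array([302, 337])]
[[244], [244], [243], [243], [243]] [array([289, 349]), array([286, 352]), array([303, 336]), array([301, 338])]
```

Request:
{"fn": "apply_moves", "kwargs": {
  "commands": [
    {"linear": [5, 1.5, 5], "angular": [-0.004, 0.012, -0.004], "fingers": 0.05},
    {"linear": [0.5, 0.3, 12], "angular": [-0.001, 0.003, 0], "fingers": 0.05},
    {"linear": [0.5, 0.2, 10], "angular": [-0.001, 0.003, 0], "fingers": 0.05},
    {"linear": [0, 0, 0], "angular": [0, 0, 0], "fingers": 0.05}
  ]
}}

```text
time: 34.73
tcp_pos: [570.0, -206.3, 112.3]
tool_rot: [0.038, 0.999, -0.0, 0.002]
wrist_force: [0.2, 0.0, -1.5]
grip_width: 0.154
```

```bash
python3 - <<'E'
from h import *
plan(567.4,-205.5,98,85.8)
E
```

```text
psi 85.65 tcp [ 570.  -206.3  112.3] turn_tool_z -0.003 (0.0 rows)  shift tool [ 2.6  0.6 14.3] tilt fix [-0.0005  0.0031 -0.    ]
```

Request:
{"fn": "apply_moves", "kwargs": {
  "commands": [
    {"linear": [2.7, 0.6, 4], "angular": [-0.001, 0.003, -0.003], "fingers": 0.05},
    {"linear": [0.4, 0.2, 7], "angular": [0, 0.001, 0], "fingers": 0.05},
    {"linear": [0, 0, 0], "angular": [0, 0, 0], "fingers": 0.05}
  ]
}}

```text
time: 34.98
tcp_pos: [567.6, -205.6, 101.5]
tool_rot: [0.037, 0.999, -0.0, 0.001]
wrist_force: [-0.2, 0.6, -1.2]
grip_width: 0.155
```

```bash
python3 - <<'E'
from h import *
plan(567.4,-205.5,98,85.8)
E
```

```text
psi 85.80 tcp [ 567.6 -205.6  101.5] turn_tool_z -0.000 (0.0 rows)  shift tool [0.2 0.1 3.5] tilt fix [-0.0001  0.0012 -0.    ]
```

Request:
{"fn": "apply_moves", "kwargs": {
  "commands": [
    {"linear": [0.4, 0.2, 4], "angular": [-0.001, 0.003, 0], "fingers": 0.05},
    {"linear": [0.4, 0.2, 4], "angular": [-0.001, 0.002, 0], "fingers": 0.05}
  ]
}}

```text
time: 35.15
tcp_pos: [567.4, -205.4, 94.0]
tool_rot: [0.037, 0.999, 0.001, -0.001]
wrist_force: [-0.0, 0.5, -1.1]
grip_width: 0.158
```

Request:
{"fn": "apply_moves", "kwargs": {
  "commands": [
    {"linear": [0.3, 0.1, 3], "angular": [0, 0.001, 0], "fingers": 0.05}
  ]
}}

```text
time: 35.23
tcp_pos: [567.2, -205.3, 90.7]
tool_rot: [0.037, 0.999, 0.001, -0.002]
wrist_force: [0.6, -0.3, -0.9]
grip_width: 0.157
```

```bash
python3 - <<'E'
from h import *
plan(567.4,-205.5,76,85.8);print(env.sense()['wrist_force'].round(1))
E
```

```text
psi 85.78 tcp [ 567.2 -205.3   90.7] turn_tool_z -0.000 (0.0 rows)  shift tool [-0.2 -0.2 14.7] tilt fix [ 0.0014 -0.0031 -0.    ]
[ 0.6 -0.3 -0.9]
```

Request:
{"fn": "apply_moves", "kwargs": {
  "commands": [
    {"linear": [0, 0, 4], "angular": [0.001, -0.002, 0], "fingers": 0.05},
    {"linear": [0, 0, 4], "angular": [0, 0, 0], "fingers": 0.05}
  ]
}}

```text
time: 35.4
tcp_pos: [567.4, -205.4, 82.2]
tool_rot: [0.037, 0.999, 0.0, -0.0]
wrist_force: [0.2, 0.3, -0.3]
grip_width: 0.159
```

Request:
{"fn": "apply_moves", "kwargs": {
  "commands": [
    {"linear": [0, 0, 3], "angular": [0, 0, 0], "fingers": 0.05},
    {"linear": [0, 0, 2], "angular": [0, 0, 0], "fingers": 0.05}
  ]
}}

```text
time: 35.57
tcp_pos: [567.1, -205.2, 76.0]
tool_rot: [0.037, 0.999, 0.0, -0.001]
wrist_force: [-0.6, -0.2, 0.2]
grip_width: 0.156
```

```bash
python3 - <<'E'
from h import *
plan(567.4,-205.5,76,85.8);print(env.sense()['wrist_force'].round(1))
E
```

```text
psi 85.78 tcp [ 567.1 -205.2   76. ] turn_tool_z -0.000 (0.0 rows)  shift tool [-0.3 -0.3 -0. ] tilt fix [ 0.0005 -0.0012  0.    ]
[-0.6 -0.2  0.2]
```

Request:
{"fn": "apply_moves", "kwargs": {
  "commands": [
    {"linear": [0, 0, 1.5], "angular": [0, 0, 0], "fingers": 0.05},
    {"linear": [0, 0, 0], "angular": [0, 0, 0], "fingers": 0.25},
    {"linear": [0, 0, 0], "angular": [0, 0, 0], "fingers": 0.4},
    {"linear": [0, 0, 0], "angular": [0, 0, 0], "fingers": 0.5},
    {"linear": [0, 0, -15], "angular": [0, 0, 0], "fingers": 0.5},
    {"linear": [0, 0, -30], "angular": [0, 0, 0], "fingers": 0.5},
    {"linear": [0, 0, -35], "angular": [0, 0, 0], "fingers": 0.5},
    {"linear": [0, 15, -25], "angular": [0, 0, 0], "fingers": 0.5},
    {"linear": [0, 35, 0], "angular": [0, 0, 0], "fingers": 0.5},
    {"linear": [0, 38, 0], "angular": [0, 0, 0], "fingers": 0.5},
    {"linear": [0, 38, 0], "angular": [0, 0, 0], "fingers": 0.5},
    {"linear": [0, 38, 0], "angular": [0, 0, 0], "fingers": 0.5}
  ]
}}

```text
time: 36.57
tcp_pos: [581.2, -45.3, 185.5]
tool_rot: [0.045, 0.999, -0.001, 0.002]
wrist_force: [0.5, 0.4, -0.7]
grip_width: 0.498
```

Request:
{"fn": "apply_moves", "kwargs": {
  "commands": [
    {"linear": [0, 38, 0], "angular": [0, 0, 0], "fingers": 0.5},
    {"linear": [0, 38, 0], "angular": [0, 0, 0], "fingers": 0.5},
    {"linear": [0, 38, 0], "angular": [0, 0, 0], "fingers": 0.5},
    {"linear": [0, 38, 0], "angular": [0, 0, 0], "fingers": 0.5},
    {"linear": [0, 38, 0], "angular": [0, 0, 0], "fingers": 0.5},
    {"linear": [0, 38, 0], "angular": [0, 0, 0], "fingers": 0.5},
    {"linear": [0, 38, 0], "angular": [0, 0, 0], "fingers": 0.5},
    {"linear": [0, 15, 0], "angular": [0, 0, 0], "fingers": 0.5},
    {"linear": [0, 0, 0], "angular": [0, 0, 0.11], "fingers": 0.5},
    {"linear": [0, 0, 0], "angular": [0, 0, 0.11], "fingers": 0.5},
    {"linear": [0, 0, 0], "angular": [0, 0, 0.11], "fingers": 0.5},
    {"linear": [0, 0, 0], "angular": [0, 0, 0.11], "fingers": 0.5}
  ]
}}

```text
time: 37.57
tcp_pos: [605.6, 261.7, 186.2]
tool_rot: [0.264, 0.965, 0.003, 0.004]
wrist_force: [0.1, -0.7, 0.6]
grip_width: 0.499
```

Request:
{"fn": "apply_moves", "kwargs": {
  "commands": [
    {"linear": [0, 0, 0], "angular": [0, 0, 0.11], "fingers": 0.5},
    {"linear": [0, 0, 0], "angular": [0, 0, 0.11], "fingers": 0.5},
    {"linear": [0, 0, 0], "angular": [0, 0, 0.11], "fingers": 0.5},
    {"linear": [0, 0, 0], "angular": [0, 0, 0.11], "fingers": 0.5},
    {"linear": [0, 0, 0], "angular": [0, 0, 0.11], "fingers": 0.5},
    {"linear": [0, 0, 0], "angular": [0, 0, 0.11], "fingers": 0.5},
    {"linear": [0, 0, 0], "angular": [0, 0, 0.11], "fingers": 0.5}
  ]
}}

```text
time: 38.15
tcp_pos: [605.2, 263.0, 185.3]
tool_rot: [0.622, 0.783, 0.004, 0.003]
wrist_force: [0.1, -0.4, -0.5]
grip_width: 0.495
```

```bash
python3 - <<'E'
from h import *
plan(586.1,277,150,11.6)
E
```

```text
psi 13.10 tcp [605.2 263.  185.3] turn_tool_z 0.026 (0.2 rows)  shift tool [ 17.5 -15.9  35.3] tilt fix [ 0.0097 -0.0007  0.    ]
```

Request:
{"fn": "apply_moves", "kwargs": {
  "commands": [
    {"linear": [17, -16, 0], "angular": [0.01, -0.001, 0.026], "fingers": 0.5},
    {"linear": [0, 0, 10], "angular": [0, 0, 0], "fingers": 0.5},
    {"linear": [0, 0, 15], "angular": [0, 0, 0], "fingers": 0.5},
    {"linear": [0, 0, 10], "angular": [0, 0, 0], "fingers": 0.5},
    {"linear": [0, 0, 0], "angular": [0, 0, 0], "fingers": 0.5}
  ]
}}

```text
time: 38.57
tcp_pos: [586.2, 276.7, 149.4]
tool_rot: [0.634, 0.773, 0.001, 0.001]
wrist_force: [-1.3, -0.1, -0.3]
grip_width: 0.495
```

```bash
python3 - <<'E'
from h import *
plan(586.1,277,105.5,11.6)
E
```

```text
psi 11.33 tcp [586.2 276.7 149.4] turn_tool_z -0.005 (0.0 rows)  shift tool [ 0.4 -0.  43.9] tilt fix [ 0.0027 -0.0004 -0.    ]
```

Request:
{"fn": "apply_moves", "kwargs": {
  "commands": [
    {"linear": [0.5, -0.5, 12], "angular": [0.003, 0, -0.005], "fingers": 0.5},
    {"linear": [0.5, -0.5, 12], "angular": [0.002, 0, 0], "fingers": 0.5},
    {"linear": [0.5, 0, 10], "angular": [0, 0, 0], "fingers": 0.5},
    {"linear": [0, 0, 0], "angular": [0, 0, 0], "fingers": 0.5}
  ]
}}

```text
time: 38.9
tcp_pos: [585.4, 277.5, 112.1]
tool_rot: [0.632, 0.775, -0.001, -0.001]
wrist_force: [-1.1, -0.2, -0.7]
grip_width: 0.503
```

```bash
python3 - <<'E'
from h import *
plan(586.1,277,105.5,11.6)
E
```

```text
psi 11.64 tcp [585.4 277.5 112.1] turn_tool_z 0.001 (0.0 rows)  shift tool [-0.6  0.6  6.6] tilt fix [-0.0026 -0.0002  0.    ]
```

Request:
{"fn": "apply_moves", "kwargs": {
  "commands": [
    {"linear": [0, 0.5, 4], "angular": [-0.002, 0, 0], "fingers": 0.5},
    {"linear": [0, 0, 2], "angular": [0, 0, 0], "fingers": 0.5},
    {"linear": [0, 0, 0], "angular": [0, 0, 0], "fingers": 0.3},
    {"linear": [0, 0, 0], "angular": [0, 0, 0], "fingers": 0.2},
    {"linear": [0, 0, 0], "angular": [0, 0, 0], "fingers": 0.05},
    {"linear": [0, 0, 0], "angular": [0, 0, 0], "fingers": 0.05},
    {"linear": [0, 0, 0], "angular": [0, 0, 0], "fingers": 0.05},
    {"linear": [0, 0, 0], "angular": [0, 0, 0], "fingers": 0.05}
  ]
}}

```text
time: 39.57
tcp_pos: [586.4, 277.4, 105.7]
tool_rot: [0.632, 0.775, -0.0, -0.0]
wrist_force: [0.6, 0.4, -0.7]
grip_width: 0.152
```

Request:
{"fn": "apply_moves", "kwargs": {
  "commands": [
    {"linear": [0, 0, -8], "angular": [0, 0, 0], "fingers": 0.05},
    {"linear": [0, 0, -15], "angular": [0, 0, 0], "fingers": 0.05},
    {"linear": [0, 0, -20], "angular": [0, 0, 0], "fingers": 0.05},
    {"linear": [0, 0, -25], "angular": [0, 0, 0], "fingers": 0.05},
    {"linear": [0, 0, -25], "angular": [0, 0, 0], "fingers": 0.05},
    {"linear": [-20, -7, -10], "angular": [0, 0, 0], "fingers": 0.05},
    {"linear": [-33, -8, 0], "angular": [0, 0, 0], "fingers": 0.05},
    {"linear": [-33, -8, 0], "angular": [0, 0, 0], "fingers": 0.05},
    {"linear": [-33, -8, 0], "angular": [0, 0, 0], "fingers": 0.05},
    {"linear": [-33, -8, 0], "angular": [0, 0, 0], "fingers": 0.05},
    {"linear": [-33, -8, 0], "angular": [0, 0, 0], "fingers": 0.05},
    {"linear": [-33, -8, 0], "angular": [0, 0, 0], "fingers": 0.05}
  ]
}}

```text
time: 40.57
tcp_pos: [579.0, 53.7, 222.5]
tool_rot: [0.626, 0.78, 0.006, 0.004]
wrist_force: [0.2, -0.1, -0.6]
grip_width: 0.155
```

Request:
{"fn": "apply_moves", "kwargs": {
  "commands": [
    {"linear": [-33, -8, 0], "angular": [0, 0, 0], "fingers": 0.05},
    {"linear": [-33, -8, 0], "angular": [0, 0, 0], "fingers": 0.05},
    {"linear": [-33, -8, 0], "angular": [0, 0, 0], "fingers": 0.05},
    {"linear": [-33, -8, 0], "angular": [0, 0, 0], "fingers": 0.05},
    {"linear": [-25, -6, 0], "angular": [0, 0, 0], "fingers": 0.05},
    {"linear": [0, 0, 0], "angular": [0, 0, -0.11], "fingers": 0.05},
    {"linear": [0, 0, 0], "angular": [0, 0, -0.11], "fingers": 0.05},
    {"linear": [0, 0, 0], "angular": [0, 0, -0.11], "fingers": 0.05},
    {"linear": [0, 0, 0], "angular": [0, 0, -0.11], "fingers": 0.05},
    {"linear": [0, 0, 0], "angular": [0, 0, -0.11], "fingers": 0.05},
    {"linear": [0, 0, 0], "angular": [0, 0, -0.11], "fingers": 0.05}
  ]
}}

```text
time: 41.48
tcp_pos: [575.1, -127.5, 233.5]
tool_rot: [0.332, 0.943, 0.004, 0.013]
wrist_force: [0.1, 0.4, -1.5]
grip_width: 0.158
```

Request:
{"fn": "apply_moves", "kwargs": {
  "commands": [
    {"linear": [0, 0, 0], "angular": [0, 0, -0.11], "fingers": 0.05},
    {"linear": [0, 0, 0], "angular": [0, 0, -0.11], "fingers": 0.05},
    {"linear": [0, 0, 0], "angular": [0, 0, -0.11], "fingers": 0.05},
    {"linear": [0, 0, 0], "angular": [0, 0, -0.11], "fingers": 0.05},
    {"linear": [0, 0, 0], "angular": [0, 0, -0.11], "fingers": 0.05},
    {"linear": [0, 0, 0], "angular": [0, 0, 0], "fingers": 0.05}
  ]
}}

```text
time: 41.98
tcp_pos: [575.8, -128.1, 239.5]
tool_rot: [0.049, 0.999, -0.0, 0.018]
wrist_force: [-0.2, -0.2, -1.3]
grip_width: 0.16
```

```bash
python3 - <<'E'
from h import *
plan(572,-130.6,125,86.5)
snap('wrist','w7')
for n in('w5','w6','w7'):
    m=cv2.imread('pics/%s.png'%n).astype(float);m=m[...,2]-m[...,0]
    print([ (np.where(m[200:300,c]>25)[0][:1]+200).tolist() for c in(300,312,320,328,340)], [np.where(m[r,260:380]>25)[0][[0,-1]]+260 for r in(250,262,300,320)])
E
```

```text
psi 84.41 tcp [ 575.8 -128.1  239.5] turn_tool_z -0.037 (0.3 rows)  shift tool [  3.6  -2.8 114.5] tilt fix [ 0.0007  0.0351 -0.    ]
[[241], [241], [241], [241], [241]] [array([289, 349]), array([287, 352]), array([302, 337]), array([302, 337])]
[[244], [244], [243], [243], [243]] [array([289, 349]), array([286, 352]), array([303, 336]), array([301, 338])]
[[244], [244], [244], [244], [244]] [array([289, 349]), array([286, 352]), array([303, 336]), array([302, 338])]
```

Request:
{"fn": "apply_moves", "kwargs": {
  "commands": [
    {"linear": [3.5, -2.8, 5], "angular": [0.001, 0.035, -0.037], "fingers": 0.05},
    {"linear": [0.5, 0, 25], "angular": [0, 0.003, 0], "fingers": 0.05},
    {"linear": [0.5, 0, 30], "angular": [0, 0.003, 0], "fingers": 0.05},
    {"linear": [0.5, 0, 30], "angular": [0, 0.003, 0], "fingers": 0.05},
    {"linear": [0, 0, 18], "angular": [0, 0, 0], "fingers": 0.05},
    {"linear": [0, 0, 0], "angular": [0, 0, 0], "fingers": 0.05}
  ]
}}

```text
time: 42.53
tcp_pos: [574.1, -131.4, 134.6]
tool_rot: [0.041, 0.999, -0.002, 0.001]
wrist_force: [-0.8, 0.5, -1.4]
grip_width: 0.153
```

```bash
python3 - <<'E'
from h import *
plan(571.6,-130.5,98,86.5)
E
```

```text
psi 85.33 tcp [ 574.1 -131.4  134.6] turn_tool_z -0.020 (0.2 rows)  shift tool [ 2.5  0.8 36.6] tilt fix [-0.0029  0.003   0.    ]
```

Request:
{"fn": "apply_moves", "kwargs": {
  "commands": [
    {"linear": [2.5, 0.8, 5], "angular": [-0.003, 0.003, -0.02], "fingers": 0.05},
    {"linear": [0.5, 0.2, 12], "angular": [0, 0.003, 0], "fingers": 0.05},
    {"linear": [0.5, 0.2, 13], "angular": [0, 0.002, 0], "fingers": 0.05},
    {"linear": [0, 0, 0], "angular": [0, 0, 0], "fingers": 0.05}
  ]
}}

```text
time: 42.87
tcp_pos: [572.2, -130.3, 106.2]
tool_rot: [0.032, 0.999, -0.0, -0.001]
wrist_force: [-0.7, 0.1, -0.2]
grip_width: 0.157
```

```bash
python3 - <<'E'
from h import *
plan(571.6,-130.5,98,86.5)
E
```

```text
psi 86.32 tcp [ 572.2 -130.3  106.2] turn_tool_z -0.003 (0.0 rows)  shift tool [ 0.6 -0.2  8.2] tilt fix [-0.0005 -0.0011  0.    ]
```

Request:
{"fn": "apply_moves", "kwargs": {
  "commands": [
    {"linear": [0.6, -0.1, 3], "angular": [0, 0, -0.003], "fingers": 0.05},
    {"linear": [0.3, 0, 4], "angular": [0, 0.001, 0], "fingers": 0.05},
    {"linear": [0.2, 0, 0], "angular": [0, 0, 0], "fingers": 0.05}
  ]
}}

```text
time: 43.12
tcp_pos: [572.9, -130.7, 101.3]
tool_rot: [0.031, 1.0, -0.001, 0.001]
wrist_force: [-0.8, -0.2, -1.3]
grip_width: 0.16
```

Request:
{"fn": "apply_moves", "kwargs": {
  "commands": [
    {"linear": [0.2, 0.1, 3], "angular": [0, 0.001, 0], "fingers": 0.05},
    {"linear": [0.2, 0.1, 3], "angular": [0, 0.001, 0], "fingers": 0.05}
  ]
}}

```text
time: 43.28
tcp_pos: [573.8, -130.8, 97.0]
tool_rot: [0.031, 1.0, -0.001, 0.002]
wrist_force: [0.2, 0.1, -0.8]
grip_width: 0.158
```

```bash
python3 - <<'E'
from h import *
plan(571.6,-130.5,76,86.5)
E
```

```text
psi 86.44 tcp [ 573.8 -130.8   97. ] turn_tool_z -0.001 (0.0 rows)  shift tool [ 2.2  0.2 21. ] tilt fix [-0.0018  0.004   0.    ]
```

Request:
{"fn": "apply_moves", "kwargs": {
  "commands": [
    {"linear": [2.5, 0.2, 0], "angular": [-0.002, 0.005, 0], "fingers": 0.05},
    {"linear": [0.3, 0, 1], "angular": [0, 0, 0], "fingers": 0.05}
  ]
}}

```text
time: 43.45
tcp_pos: [571.0, -130.4, 96.0]
tool_rot: [0.031, 1.0, 0.0, -0.0]
wrist_force: [-0.8, 0.5, -0.4]
grip_width: 0.16
```

Request:
{"fn": "apply_moves", "kwargs": {
  "commands": [
    {"linear": [0.3, 0.1, 4], "angular": [0, 0.002, 0], "fingers": 0.05}
  ]
}}

```text
time: 43.53
tcp_pos: [571.2, -130.4, 92.7]
tool_rot: [0.031, 1.0, 0.0, -0.001]
wrist_force: [0.6, -0.7, -0.5]
grip_width: 0.155
```

Request:
{"fn": "apply_moves", "kwargs": {
  "commands": [
    {"linear": [0.2, 0.1, 3], "angular": [0, 0, 0], "fingers": 0.05}
  ]
}}

```text
time: 43.62
tcp_pos: [570.9, -130.3, 89.4]
tool_rot: [0.031, 1.0, 0.0, -0.001]
wrist_force: [-0.6, 0.5, -0.9]
grip_width: 0.154
```

```bash
python3 - <<'E'
from h import *
plan(571.6,-130.5,76,86.5)
E
```

```text
psi 86.43 tcp [ 570.9 -130.3   89.4] turn_tool_z -0.001 (0.0 rows)  shift tool [-0.7 -0.1 13.4] tilt fix [ 0.0001 -0.0015 -0.    ]
```

Request:
{"fn": "apply_moves", "kwargs": {
  "commands": [
    {"linear": [-0.3, 0, 4], "angular": [0, -0.001, 0], "fingers": 0.05},
    {"linear": [0, 0, 4], "angular": [0, 0, 0], "fingers": 0.05}
  ]
}}

```text
time: 43.78
tcp_pos: [571.4, -130.4, 80.8]
tool_rot: [0.031, 1.0, -0.0, 0.0]
wrist_force: [0.2, -0.2, -0.9]
grip_width: 0.158
```

Request:
{"fn": "apply_moves", "kwargs": {
  "commands": [
    {"linear": [0, 0, 3], "angular": [0, 0, 0], "fingers": 0.05},
    {"linear": [0, 0, 2], "angular": [0, 0, 0], "fingers": 0.05}
  ]
}}

```text
time: 43.95
tcp_pos: [570.9, -130.3, 74.4]
tool_rot: [0.031, 1.0, 0.0, -0.001]
wrist_force: [0.3, -0.0, 5.2]
grip_width: 0.157
```

Request:
{"fn": "apply_moves", "kwargs": {
  "commands": [
    {"linear": [0, 0, 1.5], "angular": [0, 0, 0], "fingers": 0.05},
    {"linear": [0, 0, 0], "angular": [0, 0, 0], "fingers": 0.25},
    {"linear": [0, 0, 0], "angular": [0, 0, 0], "fingers": 0.4},
    {"linear": [0, 0, 0], "angular": [0, 0, 0], "fingers": 0.5},
    {"linear": [0, 0, -15], "angular": [0, 0, 0], "fingers": 0.5},
    {"linear": [0, 0, -30], "angular": [0, 0, 0], "fingers": 0.5},
    {"linear": [0, 0, -30], "angular": [0, 0, 0], "fingers": 0.5},
    {"linear": [0, -10, -15], "angular": [0, 0, 0], "fingers": 0.5},
    {"linear": [0, -35, 0], "angular": [0, 0, 0], "fingers": 0.5},
    {"linear": [0, -35, 0], "angular": [0, 0, 0], "fingers": 0.5},
    {"linear": [0, -35, 0], "angular": [0, 0, 0], "fingers": 0.5},
    {"linear": [0, -35, 0], "angular": [0, 0, 0], "fingers": 0.5}
  ]
}}

```text
time: 44.95
tcp_pos: [563.8, -276.9, 167.7]
tool_rot: [0.024, 1.0, 0.001, -0.0]
wrist_force: [0.7, 0.2, -0.1]
grip_width: 0.5
```

Request:
{"fn": "apply_moves", "kwargs": {
  "commands": [
    {"linear": [0, -35, 0], "angular": [0, 0, 0], "fingers": 0.5},
    {"linear": [0, -15, 0], "angular": [0, 0, 0], "fingers": 0.5},
    {"linear": [0, 0, 0], "angular": [0, 0, 0], "fingers": 0.5}
  ]
}}

```text
time: 45.2
tcp_pos: [560.0, -336.5, 166.9]
tool_rot: [0.027, 1.0, -0.001, 0.0]
wrist_force: [0.9, 0.9, 0.2]
grip_width: 0.494
```

```bash
python3 - <<'E'
from h import *
plan(558.8,-349.8,120,86.5)
E
```

```text
psi 86.87 tcp [ 560.  -336.5  166.9] turn_tool_z 0.006 (0.1 rows)  shift tool [  0.4 -13.4  46.9] tilt fix [-0.0015  0.0002  0.    ]
```

```bash
python3 - <<'E'
from h import *
snap('scene','s8');snap('top','t8')
a=cv2.resize(cv2.imread('pics/s8.png')[160:270,155:295],None,fx=5,fy=5,interpolation=2)[:,:700]
cv2.imwrite('pics/c8.png',cv2.convertScaleAbs(a,alpha=1.4))
q=load('s8')
for x,y in((563,-280.9),(567.6,-206),(572.2,-131.2)): print('fin top pred (crop)',(w2p(q,[x,y,82])-[155,160])*5,'fin base z32',(w2p(q,[x,y,32])-[155,160])*5)
E
```

```text
fin top pred (crop) [216.  148.5] fin base z32 [233.  234.5]
fin top pred (crop) [318.  212.5] fin base z32 [332.5 299.5]
fin top pred (crop) [427.5 281.5] fin base z32 [439.5 369.5]
```

View pics/c8.png

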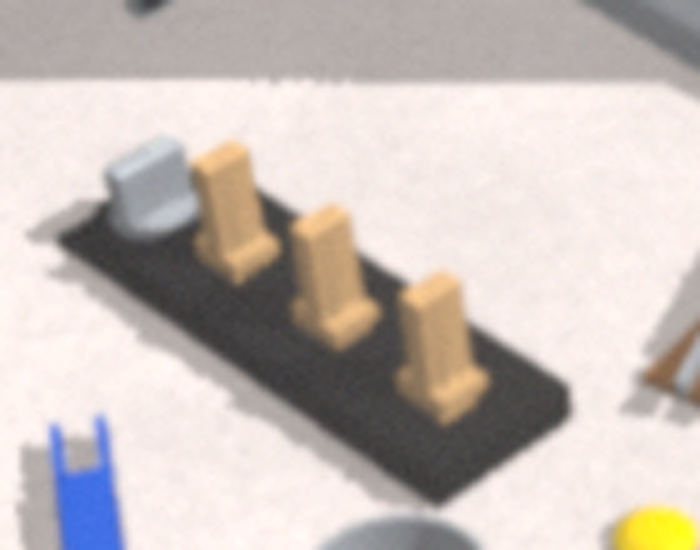

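All three dividers stand upright with equal heights. Their fin tops at (222,152), (322,215) and (430,282) match the predicted seated positions. Now the knob.

Request:
{"fn": "apply_moves", "kwargs": {
  "commands": [
    {"linear": [0.5, -13.5, 0], "angular": [-0.002, 0, 0.006], "fingers": 0.5},
    {"linear": [0, 0, 25], "angular": [0, 0, 0], "fingers": 0.5},
    {"linear": [0.5, 0, 30], "angular": [0, 0.003, 0], "fingers": 0.5},
    {"linear": [0.5, 0, 20], "angular": [0, 0.003, 0], "fingers": 0.5},
    {"linear": [0, 0, 0], "angular": [0, 0, 0], "fingers": 0.5}
  ]
}}

```text
time: 45.72
tcp_pos: [561.0, -343.6, 92.4]
tool_rot: [0.026, 1.0, 0.0, -0.001]
wrist_force: [-1.8, 0.5, -0.9]
grip_width: 0.501
```

```bash
python3 - <<'E'
from h import *
plan(558.8,-349.8,49,86.5)
E
```

```text
psi 87.07 tcp [ 561.  -343.6   92.4] turn_tool_z 0.010 (0.1 rows)  shift tool [ 1.8 -6.3 43.4] tilt fix [ 0.0008 -0.0018 -0.    ]
```

Request:
{"fn": "apply_moves", "kwargs": {
  "commands": [
    {"linear": [1.8, -6.3, 5], "angular": [0.001, -0.002, 0.01], "fingers": 0.5},
    {"linear": [0.3, 0, 12], "angular": [0, 0.002, 0], "fingers": 0.5},
    {"linear": [0.3, 0, 10], "angular": [0, 0.002, 0], "fingers": 0.5},
    {"linear": [0, 0, 0], "angular": [0, 0, 0], "fingers": 0.5}
  ]
}}

```text
time: 46.05
tcp_pos: [559.9, -348.7, 65.8]
tool_rot: [0.029, 1.0, -0.001, -0.001]
wrist_force: [-0.2, 0.1, -0.3]
grip_width: 0.499
```

```bash
python3 - <<'E'
from h import *
plan(558.8,-349.8,49,86.5)
E
```

```text
psi 86.66 tcp [ 559.9 -348.7   65.8] turn_tool_z 0.003 (0.0 rows)  shift tool [ 1.  -1.2 16.8] tilt fix [-0.0013 -0.0019  0.    ]
```

Request:
{"fn": "apply_moves", "kwargs": {
  "commands": [
    {"linear": [1, -1.2, 6], "angular": [-0.001, -0.002, 0.003], "fingers": 0.5},
    {"linear": [0.3, 0, 8], "angular": [0, 0.001, 0], "fingers": 0.5},
    {"linear": [0, 0, 2], "angular": [0, 0, 0], "fingers": 0.5},
    {"linear": [0, 0, 0], "angular": [0, 0, 0], "fingers": 0.3},
    {"linear": [0, 0, 0], "angular": [0, 0, 0], "fingers": 0.2},
    {"linear": [0, 0, 0], "angular": [0, 0, 0], "fingers": 0.05},
    {"linear": [0, 0, 0], "angular": [0, 0, 0], "fingers": 0.05},
    {"linear": [0, 0, 0], "angular": [0, 0, 0], "fingers": 0.05},
    {"linear": [0, 0, 0], "angular": [0, 0, 0], "fingers": 0.05}
  ],
  "grip_force": 60
}}

```text
time: 46.8
tcp_pos: [559.7, -349.6, 50.3]
tool_rot: [0.03, 1.0, -0.0, 0.001]
wrist_force: [-0.6, 1.6, -0.7]
grip_width: 0.148
```

```bash
python3 - <<'E'
from h import *
plan(558.8,-349.8,49,86.5);s=env.sense();print(s['wrist_force'],s['ft_torque'])
E
```

```text
psi 86.55 tcp [ 559.7 -349.6   50.3] turn_tool_z 0.001 (0.0 rows)  shift tool [ 0.8 -0.2  1.3] tilt fix [-0.0005  0.0019 -0.    ]
[-0.61134783  1.60635494 -0.68848963] [0.06010087 0.04800953 0.00978362]
```

Gripped on the knob. Turning clockwise 1.2 rad in stages.

Request:
{"fn": "apply_moves", "kwargs": {
  "commands": [
    {"linear": [0, 0, 0], "angular": [0, 0.002, 0.1], "fingers": 0.05},
    {"linear": [0, 0, 0], "angular": [0, 0, 0.1], "fingers": 0.05},
    {"linear": [0, 0, 0], "angular": [0, 0, 0.1], "fingers": 0.05},
    {"linear": [0, 0, 0], "angular": [0, 0, 0.1], "fingers": 0.05}
  ]
}}

```text
time: 47.13
tcp_pos: [559.6, -349.8, 50.3]
tool_rot: [0.236, 0.972, -0.001, -0.0]
wrist_force: [0.3, 0.7, -1.3]
grip_width: 0.154
```

```bash
python3 - <<'E'
from h import *
plan(559.2,-349.7,50.3,86.5);s=env.sense();print(s['wrist_force'],s['ft_torque'])
E
```

```text
psi 62.73 tcp [ 559.6 -349.8   50.3] turn_tool_z -0.415 (3.5 rows)  shift tool [ 0.4  0.1 -0. ] tilt fix [-0.0011  0.0001 -0.    ]
[ 0.28485009  0.65984485 -1.30080555] [ 0.02802303 -0.00471531  0.07682479]
```

Request:
{"fn": "apply_moves", "kwargs": {
  "commands": [
    {"linear": [0, 0, 0], "angular": [0, 0, 0.1], "fingers": 0.05},
    {"linear": [0, 0, 0], "angular": [0, 0, 0.1], "fingers": 0.05},
    {"linear": [0, 0, 0], "angular": [0, 0, 0.1], "fingers": 0.05}
  ]
}}

```text
time: 47.38
tcp_pos: [559.5, -349.9, 50.3]
tool_rot: [0.386, 0.923, -0.001, -0.0]
wrist_force: [1.6, 0.8, -0.7]
grip_width: 0.155
```

```bash
python3 - <<'E'
from h import *
plan(559.2,-349.7,50.3,86.5);s=env.sense();print(s['wrist_force'],s['ft_torque'])
E
```

```text
psi 44.64 tcp [ 559.5 -349.9   50.3] turn_tool_z -0.731 (6.1 rows)  shift tool [ 0.3  0.2 -0. ] tilt fix [-0.0016  0.0005  0.    ]
[ 1.56546999  0.76575485 -0.7464413 ] [0.02150793 0.0179085  0.02543905]
```

Request:
{"fn": "apply_moves", "kwargs": {
  "commands": [
    {"linear": [0, 0, 0], "angular": [0, 0, 0.1], "fingers": 0.05},
    {"linear": [0, 0, 0], "angular": [0, 0, 0.1], "fingers": 0.05},
    {"linear": [0, 0, 0], "angular": [0, 0, 0.1], "fingers": 0.05},
    {"linear": [0, 0, 0], "angular": [0, 0, 0.1], "fingers": 0.05}
  ]
}}

```text
time: 47.72
tcp_pos: [559.4, -350.0, 50.3]
tool_rot: [0.57, 0.822, -0.001, -0.0]
wrist_force: [0.1, 0.3, -0.1]
grip_width: 0.15
```

```bash
python3 - <<'E'
from h import *
plan(559.2,-349.7,50.3,86.5);s=env.sense();print(s['wrist_force'],s['ft_torque'],s['joints'].round(2))
E
```

```text
psi 20.48 tcp [ 559.4 -350.    50.3] turn_tool_z -1.152 (9.6 rows)  shift tool [ 0.2  0.2 -0. ] tilt fix [-0.0018  0.0011  0.    ]
[ 0.10841398  0.3033389  -0.14611816] [ 0.04796571  0.0654929  -0.08649624] [-0.56  0.69  0.18  1.05 -0.    0.66]
```

Request:
{"fn": "apply_moves", "kwargs": {
  "commands": [
    {"linear": [0, 0, 0], "angular": [0, 0, 0], "fingers": 0.25},
    {"linear": [0, 0, 0], "angular": [0, 0, 0], "fingers": 0.4},
    {"linear": [0, 0, 0], "angular": [0, 0, 0], "fingers": 0.5},
    {"linear": [0, 0, -15], "angular": [0, 0, 0], "fingers": 0.5},
    {"linear": [0, 0, -35], "angular": [0, 0, 0], "fingers": 0.5},
    {"linear": [0, 0, -38], "angular": [0, 0, 0], "fingers": 0.5},
    {"linear": [0, 0, -38], "angular": [0, 0, 0], "fingers": 0.5},
    {"linear": [15, -3, -15], "angular": [0, 0, 0], "fingers": 0.5},
    {"linear": [35, -5, 0], "angular": [0, 0, 0], "fingers": 0.5},
    {"linear": [35, -5, 0], "angular": [0, 0, 0], "fingers": 0.5},
    {"linear": [35, -5, 0], "angular": [0, 0, 0], "fingers": 0.5},
    {"linear": [35, -5, 0], "angular": [0, 0, 0], "fingers": 0.5}
  ]
}}

```text
time: 48.72
tcp_pos: [483.9, -217.9, 199.0]
tool_rot: [0.566, 0.824, -0.001, 0.007]
wrist_force: [1.1, 0.2, 0.8]
grip_width: 0.498
```

Request:
{"fn": "apply_moves", "kwargs": {
  "commands": [
    {"linear": [35, -5, 0], "angular": [0, 0, 0], "fingers": 0.5},
    {"linear": [35, -5, 0], "angular": [0, 0, 0], "fingers": 0.5},
    {"linear": [35, -5, 0], "angular": [0, 0, 0], "fingers": 0.5},
    {"linear": [30, -5, 0], "angular": [0, 0, 0], "fingers": 0.5},
    {"linear": [0, 0, 0], "angular": [0, 0, -0.12], "fingers": 0.5},
    {"linear": [0, 0, 0], "angular": [0, 0, -0.12], "fingers": 0.5},
    {"linear": [0, 0, 0], "angular": [0, 0, -0.12], "fingers": 0.5},
    {"linear": [0, 0, 0], "angular": [0, 0, -0.12], "fingers": 0.5},
    {"linear": [0, 0, 0], "angular": [0, 0, -0.12], "fingers": 0.5},
    {"linear": [0, 0, 0], "angular": [0, 0, -0.12], "fingers": 0.5},
    {"linear": [0, 0, 0], "angular": [0, 0, -0.12], "fingers": 0.5},
    {"linear": [0, 0, 0], "angular": [0, 0, -0.12], "fingers": 0.5}
  ]
}}

```text
time: 49.72
tcp_pos: [409.1, -88.8, 204.1]
tool_rot: [0.097, 0.995, -0.005, 0.013]
wrist_force: [0.2, 0.6, -0.3]
grip_width: 0.502
```

Request:
{"fn": "apply_moves", "kwargs": {
  "commands": [
    {"linear": [0, 0, 0], "angular": [0, 0, -0.12], "fingers": 0.5},
    {"linear": [0, 0, 0], "angular": [0, 0, -0.12], "fingers": 0.5},
    {"linear": [0, 0, 0], "angular": [0, 0, -0.12], "fingers": 0.5},
    {"linear": [0, 0, 0], "angular": [0, 0, -0.12], "fingers": 0.5},
    {"linear": [0, 0, 0], "angular": [0, 0, 0], "fingers": 0.5}
  ]
}}

```text
time: 50.13
tcp_pos: [410.1, -89.5, 206.9]
tool_rot: [-0.154, 0.988, -0.01, 0.014]
wrist_force: [0.2, -0.4, -0.1]
grip_width: 0.498
```

```bash
python3 - <<'E'
from h import *
plan(408.7,-77,190,109)
snap('wrist','w9');snap('top','t9')
a=cv2.imread('pics/w9.png');b=cv2.resize(cv2.imread('pics/t9.png')[165:315,345:495],None,fx=3.2,fy=3.2,interpolation=2)
c=np.hstack([cv2.resize(a,(560,420)),cv2.resize(cv2.convertScaleAbs(cv2.imread('pics/t9.png')[180:320,300:380],alpha=1.2),(240,420),interpolation=2)]);cv2.imwrite('pics/c9.png',c)
E
```

```text
psi 107.70 tcp [410.1 -89.5 206.9] turn_tool_z -0.023 (0.2 rows)  shift tool [-2.7 12.3 16.9] tilt fix [-0.0238  0.0253 -0.    ]
```

View pics/c9.png

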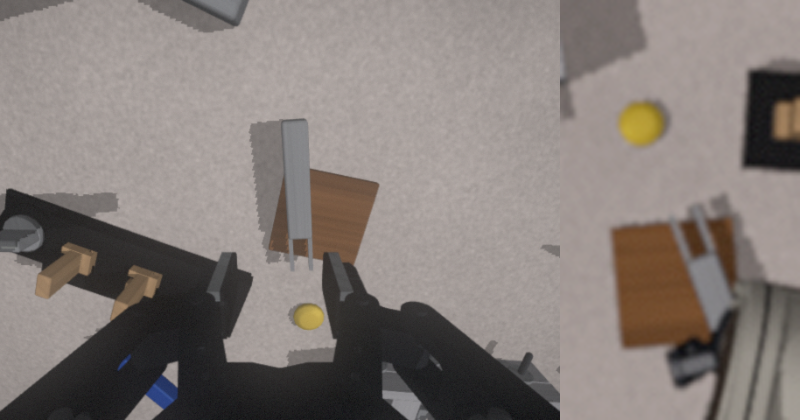

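The fork lies near the coaster's edge: handle end at (294,120), handle front at (300,238), tine tips at (301,270) in the left panel. The knob is turned.

```bash
python3 - <<'E'
from h import *
s=load('w9');k=1/.875
e=p2w(s,294*k,121*k,30);f=p2w(s,300*k,238*k,30);t=p2w(s,301.5*k,270*k,24)
d=(f-e)/np.linalg.norm(f-e);a=np.degrees(np.arctan2(d[1],d[0]));o=e+80*d
print(e,f,t,np.linalg.norm(f-e),a,'origin',o)
c=[p2w(s,x*k,y*k,8) for x,y in((378,183),(355,265))];print('coaster pts',c)
g=o-18*d;print(g);plan(g[0],g[1],100,a+90)
E
```

```text
[ 350.4 -100.2   30. ] [459.6 -57.   30. ] [498.1 -41.7  24. ] 117.43457753149202 21.58396924176958 origin [424.79035575 -70.77084827  30.        ]
coaster pts [array([384.2,   3.6,   8. ]), array([481.5,  17.8,   8. ])]
[408.05252571 -77.39240741  30.        ]
psi 107.38 tcp [410.1 -89.5 206.9] turn_tool_z -0.073 (0.6 rows)  shift tool [ -2.5  12.  106.9] tilt fix [-0.0236  0.0253 -0.    ]
```

Request:
{"fn": "apply_moves", "kwargs": {
  "commands": [
    {"linear": [0, 0, 0], "angular": [-0.024, 0.025, -0.055], "fingers": 0.5},
    {"linear": [-2, 12, 0], "angular": [0, 0, 0], "fingers": 0.5},
    {"linear": [0, 0, 30], "angular": [0, 0, 0], "fingers": 0.5},
    {"linear": [0, 0, 35], "angular": [0, 0, 0], "fingers": 0.5},
    {"linear": [0, 0, 30], "angular": [0, 0, 0], "fingers": 0.5},
    {"linear": [0, 0, 20], "angular": [0, 0, 0], "fingers": 0.5},
    {"linear": [0, 0, 0], "angular": [0, 0, 0], "fingers": 0.5}
  ]
}}

```text
time: 50.82
tcp_pos: [412.7, -78.3, 92.5]
tool_rot: [-0.172, 0.985, -0.002, 0.006]
wrist_force: [-1.3, 0.2, -0.3]
grip_width: 0.503
```

```bash
python3 - <<'E'
from h import *
plan(408.3,-77.2,33,110.8)
E
```

```text
psi 109.81 tcp [412.7 -78.3  92.5] turn_tool_z -0.017 (0.1 rows)  shift tool [ 3.7  2.5 59.5] tilt fix [-0.0068  0.0108  0.    ]
```

Request:
{"fn": "apply_moves", "kwargs": {
  "commands": [
    {"linear": [3.5, 2.5, 5], "angular": [-0.007, 0.011, -0.017], "fingers": 0.5},
    {"linear": [0, 0, 15], "angular": [0, 0, 0], "fingers": 0.5},
    {"linear": [0, 0, 20], "angular": [0, 0, 0], "fingers": 0.5},
    {"linear": [0, 0, 8], "angular": [0, 0, 0], "fingers": 0.5},
    {"linear": [0, 0, 0], "angular": [0, 0, 0], "fingers": 0.5}
  ]
}}

```text
time: 51.23
tcp_pos: [411.5, -77.7, 46.9]
tool_rot: [-0.18, 0.984, -0.001, 0.002]
wrist_force: [-0.8, 0.0, 0.9]
grip_width: 0.5
```

```bash
python3 - <<'E'
from h import *
plan(408.3,-77.2,33,110.8)
E
```

```text
psi 110.71 tcp [411.5 -77.7  46.9] turn_tool_z -0.002 (0.0 rows)  shift tool [ 2.8  1.6 13.9] tilt fix [-0.0019  0.0031 -0.    ]
```

Request:
{"fn": "apply_moves", "kwargs": {
  "commands": [
    {"linear": [2.5, 1.5, 5], "angular": [-0.002, 0.003, 0], "fingers": 0.5},
    {"linear": [0, 0, 6], "angular": [0, 0, 0], "fingers": 0.5},
    {"linear": [0, 0, 2], "angular": [0, 0, 0], "fingers": 0.5},
    {"linear": [0, 0, 0], "angular": [0, 0, 0], "fingers": 0.4},
    {"linear": [0, 0, 0], "angular": [0, 0, 0], "fingers": 0.2},
    {"linear": [0, 0, 0], "angular": [0, 0, 0], "fingers": 0.1},
    {"linear": [0, 0, 0], "angular": [0, 0, 0], "fingers": 0.1},
    {"linear": [0, 0, 0], "angular": [0, 0, 0], "fingers": 0.1},
    {"linear": [0, 0, 0], "angular": [0, 0, 0], "fingers": 0.1}
  ],
  "grip_force": 60
}}

```text
time: 51.98
tcp_pos: [411.6, -77.7, 37.3]
tool_rot: [-0.18, 0.984, -0.001, 0.003]
wrist_force: [0.3, 0.4, -1.5]
grip_width: 0.277
```

```bash
python3 - <<'E'
from h import *
plan(408.3,-77.2,33,110.8);print(env.sense()['grip_width'])
E
```

```text
psi 110.68 tcp [411.6 -77.7  37.3] turn_tool_z -0.002 (0.0 rows)  shift tool [2.8 1.7 4.3] tilt fix [-0.0031  0.0056 -0.    ]
0.27720607057677743
```

Request:
{"fn": "apply_moves", "kwargs": {
  "commands": [
    {"linear": [0, 0, -10], "angular": [0, 0, 0], "fingers": 0.1},
    {"linear": [0, 0, -10], "angular": [0, 0, 0], "fingers": 0.1},
    {"linear": [-12, 12, 0], "angular": [0, 0, 0], "fingers": 0.1},
    {"linear": [-12, 12, 0], "angular": [0, 0, 0], "fingers": 0.1},
    {"linear": [0, 0, 0], "angular": [0, 0, 0], "fingers": 0.1},
    {"linear": [0, 0, 0], "angular": [0, 0, 0], "fingers": 0.1}
  ]
}}

```text
time: 52.48
tcp_pos: [424.5, -46.2, 57.4]
tool_rot: [-0.179, 0.984, -0.001, 0.002]
wrist_force: [0.3, 0.3, -2.0]
grip_width: 0.276
```

```bash
python3 - <<'E'
from h import *
plan(426.2,-45,37.3,110.8);print(env.sense()['grip_width'])
E
```

```text
psi 110.57 tcp [424.5 -46.2  57.4] turn_tool_z -0.004 (0.0 rows)  shift tool [-2.1  0.5 20.1] tilt fix [-0.0021  0.0029 -0.    ]
0.275549578649658
```

Request:
{"fn": "apply_moves", "kwargs": {
  "commands": [
    {"linear": [-2, 0.5, 6], "angular": [-0.002, 0.003, 0], "fingers": 0.1},
    {"linear": [0, 0, 6], "angular": [0, 0.001, 0], "fingers": 0.1},
    {"linear": [0, 0, 4], "angular": [0, 0.001, 0], "fingers": 0.1},
    {"linear": [0, 0, 0], "angular": [0, 0, 0], "fingers": 0.1}
  ]
}}

```text
time: 52.82
tcp_pos: [425.1, -46.0, 39.3]
tool_rot: [-0.178, 0.984, -0.0, -0.002]
wrist_force: [0.2, -0.2, -1.2]
grip_width: 0.278
```

```bash
python3 - <<'E'
from h import *
plan(426.2,-45,37.3,110.8);print(env.sense()['wrist_force'].round(1))
E
```

```text
psi 110.52 tcp [425.1 -46.   39.3] turn_tool_z -0.005 (0.0 rows)  shift tool [-1.4  0.6  2. ] tilt fix [-0.     -0.0044  0.    ]
[ 0.2 -0.2 -1.2]
```

Request:
{"fn": "apply_moves", "kwargs": {
  "commands": [
    {"linear": [-1, 0.5, 1.5], "angular": [0, -0.004, 0], "fingers": 0.1},
    {"linear": [0, 0, 1], "angular": [0, 0, 0], "fingers": 0.1},
    {"linear": [0, 0, 0], "angular": [0, 0, 0], "fingers": 0.35},
    {"linear": [0, 0, 0], "angular": [0, 0, 0], "fingers": 0.45},
    {"linear": [0, 0, 0], "angular": [0, 0, 0], "fingers": 0.5},
    {"linear": [0, 0, -10], "angular": [0, 0, 0], "fingers": 0.5},
    {"linear": [0, 0, -25], "angular": [0, 0, 0], "fingers": 0.5},
    {"linear": [0, 0, -38], "angular": [0, 0, 0], "fingers": 0.5},
    {"linear": [0, 0, -38], "angular": [0, 0, 0], "fingers": 0.5},
    {"linear": [0, 0, -38], "angular": [0, 0, 0], "fingers": 0.5},
    {"linear": [0, 0, -38], "angular": [0, 0, 0], "fingers": 0.5},
    {"linear": [0, 30, 0], "angular": [0, 0, 0], "fingers": 0.5}
  ]
}}

```text
time: 53.82
tcp_pos: [414.5, -20.3, 230.5]
tool_rot: [-0.174, 0.985, 0.001, -0.003]
wrist_force: [1.3, 0.1, 0.3]
grip_width: 0.497
```

Request:
{"fn": "apply_moves", "kwargs": {
  "commands": [
    {"linear": [0, 35, 0], "angular": [0, 0, 0], "fingers": 0.5},
    {"linear": [0, 35, 0], "angular": [0, 0, 0], "fingers": 0.5},
    {"linear": [0, 35, 0], "angular": [0, 0, 0], "fingers": 0.5},
    {"linear": [0, 35, 0], "angular": [0, 0, 0], "fingers": 0.5},
    {"linear": [0, 35, 0], "angular": [0, 0, 0], "fingers": 0.5},
    {"linear": [0, 35, 0], "angular": [0, 0, 0], "fingers": 0.5},
    {"linear": [0, 20, 0], "angular": [0, 0, 0], "fingers": 0.5},
    {"linear": [0, 0, 0], "angular": [0, 0, 0], "fingers": 0.5},
    {"linear": [0, 0, 0], "angular": [0, 0, 0], "fingers": 0.5}
  ]
}}

```text
time: 54.57
tcp_pos: [335.1, 206.9, 236.7]
tool_rot: [-0.173, 0.985, 0.002, 0.007]
wrist_force: [0.4, -0.2, -0.6]
grip_width: 0.502
```

```bash
python3 - <<'E'
from h import *
snap('top','tf');snap('scene','sf')
a=cv2.convertScaleAbs(cv2.resize(cv2.imread('pics/tf.png')[130:310,300:500],None,fx=2.9,fy=2.9,interpolation=2),alpha=1.2)
b=cv2.convertScaleAbs(cv2.resize(cv2.imread('pics/sf.png')[160:330,155:345],None,fx=1.15,fy=1.15,interpolation=2),alpha=1.3)
c=np.zeros((522,800,3),np.uint8);c[:522,:580]=a;c[:195,580:798]=b[:195,:218];cv2.imwrite('pics/c10.png',c)
s=load('tf');print('coaster centre px',(w2p(s,[440.7,-38,8])-[300,130])*2.9)
print(env.sense()['tcp_pos'],env.sense()['time'])
E
```

```text
coaster centre px [111.65 419.05]
[335.61510661 205.90829514 236.66210519] 54.6667
```

View pics/c10.png

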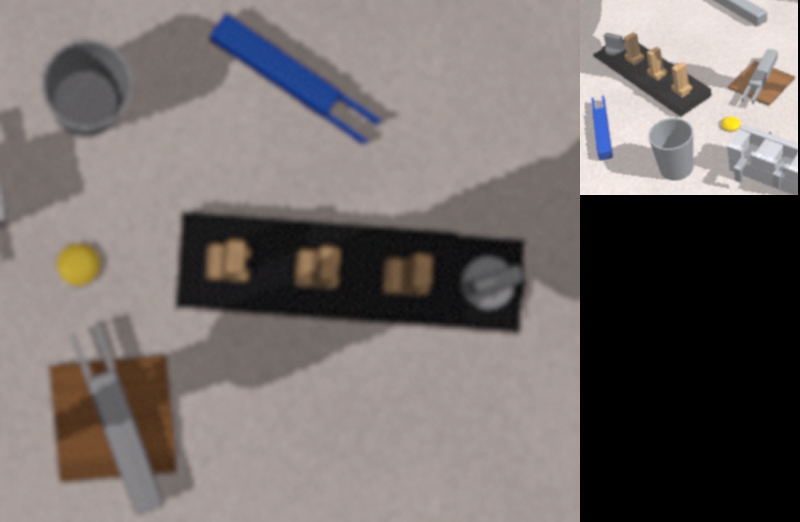

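The fork's midpoint at crop (117,415) lies within about 3 mm of the coaster centre (112,419). The knob bar has turned about 70° clockwise, three dividers are in the sockets, and the cup and adapter look unmoved.

```bash
python3 -c "
from h import *
print(env.sign_off())"
```

```text
the job is handed in; nothing more can be done
None
```

The job is done and handed in at about 55 s of robot time; sign-off gave no verdict.

- **Dividers:** Bays 0, 2 and 3 held dividers and bay 1 was empty. I pushed each of those three bars with the fork. Each resisted and then gave way as a snap should. The camera confirmed bars 0 and 2 were in; for bar 3 I relied on the force and on its divider lifting out freely. The dividers went into sockets 0, 1 and 2. All three stand upright, and their fin tops matched the predicted seated positions.
- **Lock knob:** I turned it about 1.15 rad clockwise. The torque changed sign past the detent, and the last picture shows the bar still turned by about 70°.
- **Fork:** Some time after I first put it back, the fork was off the coaster's middle, presumably the announced knock. I picked it up and set it down again at the end, within about 3 mm of the coaster's centre.
- **Cup and adapter:** The last picture shows both standing where they were.

**Disagreements:** The first insertion touched the socket rim at about 23 N because the arm had drifted 3 mm. I lifted, re-centred, and it then went in without force. The top and wrist cameras differed by 1 to 3 mm on the rail, so I corrected for how each divider sat in the grip using the wrist pictures.

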